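Load the drying corner of the painting bench

ROBOT

A 6-joint arm with a two-finger parallel gripper is mounted at the origin on the work surface. World frame = base frame: x ahead of the robot, y to its left, z up, the work surface at z = 0. Lengths are in m, angles in rad, forces in N, time in s.
With the tool pointing down it reaches from about 0.25 to 0.775 m from the base axis. Payload 4 kg.
Tool frame: the origin (TCP) lies at the centre of the arm's flange, where the gripper is bolted on; the fingertips stand 199 mm ahead of it and the grasp point (between the pads) lies 180 mm ahead of it (robot.tcp_to_tips is the z of the fingertips in the tool frame, in m); z points along the fingers, y is the line along which they close (so a half turn about z gives the same grasp; the last joint's range is limited). The gripper opens to 94 mm and grips with 3 to 60 N. Pads are 16 mm wide; open, the fingers measure 119 mm over their backs; the gripper's body (75 mm by 177 mm) begins 78 mm behind the grasp point.
Start: joints at [1.039, 0.087, 1.371, -0, 1.684, -0.103], TCP at [0.229, 0.5, 0.405] pointing down, gripper open.
Joint ranges: [-3.1, 3.1], [-0.76, 2.03], [0.27, 2.55], [-1.08, 4.22], [0.17, 2.65], [-2.57, 2.57]. Speed limits (rad/s): [2.79, 2.79, 3.14, 3.14, 3.14, 3.14].

INTERFACE

Orientations are given as [roll, pitch, yaw] about the fixed x, y, z axes, in that order (R = Rz(yaw) Ry(pitch) Rx(roll)).
In Python, from bench import robot gives the robot as it stands.
- The arm moves only by the tool play_rows, never from a script. Its arguments are lists of equal length, an entry for each row: "translation": the shift along the tool's x, y, z scaled (see below), a list of three; "twist": the turn, a rotation vector about the tool's x, y, z scaled (see below), a list of three; "gripper": the opening, from -1 (shut) to 1 (fully open). A call has 1 to 8 rows; each row shifts and turns the commanded pose from where the row before left it, along the tool's axes as they then stand; what a row does not reach is not made up. The controller multiplies each number of a shift by 0.04 m and each number of a turn by 0.1 rad. A row lasts 1/10 s, in which the tool goes at most 50 mm and 8.59 degrees, less where a joint would pass 70% of its speed; a pose out of reach is approached as far as the arm can. A call with a number of a shift or a turn outside -1 to 1 is refused whole. A call with a gripper value outside its range is refused whole. The fingers move at their own pace and stop on an object; the grip force is fixed at half the most. Time passes only in rows, so rows that do not move let the fingers close. It gives the time, the measured TCP pose, the force, the opening and the grip force at its end, in the units of the state.
- robot.get_obs(): the state, without advancing time (a new reading comes with each control period).
- robot.snapshot(name): name is "scene" or "top" or "wrist"; returns the picture (420x560x3 uint8, red, green, blue); there is no depth.
- robot.camera_model(name): a dict with "camera_matrix" (3x3 intrinsics, pixels), "rvec" (rotation vector, rad) and "tvec" (3), from world to camera coordinates, as OpenCV has them. Camera axes: x right, y down, z forward; pixel columns grow to the right and rows downward; lengths in m; the calibration is good to about 2 mm. The wrist camera is an equidistant fisheye: a pixel r from the principal point sees the ray r / f radians off the axis. A picture is of the moment at which its call begins: read the wrist's pose just before it. camera_model takes no time and is no camera call; for the wrist camera it gives the pose at the moment of the call.
- robot.close_job(): hands the job in; it is judged then, once.
Trained networks look in the newest picture that a camera, given by its name, has taken for a name from the list of things; names that differ only in an ending like _2 or _b are one class to them, and where a whole thing is asked for, a point or a joint stands for the part that bears it (a point fixed in the world has none). Each returns a list of dicts, best first, with "score" (0 to 1); they miss things now and then, are a little off and sometimes report something else, mostly with a low value. They report only what shows in the picture. A call takes as long as a camera call. They do not tell look-alikes from the thing itself.
- robot.recognise(name, camera): "centre" ([x, y, z] in m, in world coordinates, good to about 4 mm: the middle of the surface that is visible of it).
- robot.spot_point(name, camera): "centre" ([x, y, z] in m, in world coordinates, good to about 4 mm: a listed point, or the origin of a listed thing).
The state is a dict: "time": time; "joint_positions": joint angles; "qvel": joint speeds; "joint_torque": joint torques, N m; "tool_pos": TCP position; "ee_rot": TCP orientation; "wrist_force": force on the tool from outside, world axes, zero at the start; "wrist_torque": the same for the moment, N m; "width": finger opening in m; "finger_force": force on a finger pad.
Only numpy, scipy, OpenCV 4.12 (cv2) and the standard library are available. Lean on these libraries where they do the work, as an engineer would, in place of code of your own. Each camera call takes 0.05 s, during which the arm holds its last target. There are 200 camera calls.

TASK

Shut the blower off with its lever before loading, so that nothing is blown about, and keep it off meanwhile: stand every painted plaque upright on a short end on the ledge of the sloped drying board, side by side, leaning with its back flat against the board and its painted face out, and hang every rinsed cup mouth-down on a peg of the draining rack, one to a peg and fully home. When all of them are in place, set the blower's lever upright, to half speed. Leave the other things on the bench alone.

Things in the scene. Friction and masses are not known exactly. Their poses are not given: they have to be found in the camera images.
- plaque0: Painted plywood plaque (lute relief) 90 x 50 x 12 mm, about 45 g, square edges. Origin: centre of its unpainted back. x: along the 90 mm length; y: along the 50 mm width; z: out of the painted face, which is cream with a thin relief. Starts flat, face up, on the hardboard sheet (top 3 mm above the table), long axis within 0.25 rad of world x. Either short end may be down. Hold it by its long edges.
- plaque1: Plaque like plaque0 but with a leaf relief; same size, axes and kind of start. Any of the plaques may be absent.
- plaque2: Plaque like plaque0 but with a sun relief; same size, axes and kind of start.
- cup0: White square ceramic cup with chamfered corners, about 85 g: 75 mm long, 48 mm square (57 mm over corners), walls 3 mm, closed end 5 mm thick, 70 mm deep. Origin: on its axis, halfway along. x: along the axis from the closed end to the open mouth. Starts lying on a side on the hardboard (origin 24 mm above it), mouth away from the robot (x within 0.25 rad of world x).
- cup1: Cup just like cup0. Any of the cups may be absent.
- cup2: Cup just like cup0.
- cup0_floor (a point): Centre of the inner floor of cup0: on its axis, 32.5 mm from its origin towards the closed end.
- cup1_floor (a point): Centre of the inner floor of cup1: on its axis, 32.5 mm from its origin towards the closed end.
- cup2_floor (a point): Centre of the inner floor of cup2: on its axis, 32.5 mm from its origin towards the closed end.
- slope: Sloped plywood drying board on a fixed wooden stand, faces the robot, leans back 35 deg from upright; left or right, beside the rack. 310 mm wide (y +-155), 129 mm high. Origin: middle of the corner where board meets ledge, 30 mm above the table. x: up the slope (0 = ledge top); y: along the ledge; z: out of its face (0 = face). Ledge square to the board, 20 mm deep to a 4 mm lip 7 mm high; takes 3 plaques, 95 mm apart.
- peg_rack: Wooden draining rack, 280 mm wide (y), fixed. Origin on the table under its middle; x to the back (roughly world x), z up. A beam (top 130 mm up, front face 20 mm behind the origin) carries three 12 mm round pegs at y = -95, 0, +95 mm, coming towards the robot and rising 40 deg above level, 107 mm free. Drip tray 14 mm high below. The drying board's side rails are 14 mm thick and stand just beyond its ends.
- peg0_tip (a point): End of peg 0's rounded tip, on its axis, at y = -95 mm of the rack, about 186 mm above the table. From here the peg runs along (cos 40, 0, -sin 40 deg) of the rack's frame. A cup is fully home when its inner floor meets the tip; its upper inside wall then lies along the peg (axes 15 mm apart) and its mouth points 40 deg below level, to the beam.
- peg1_tip (a point): The same for peg 1, at y = 0 of the rack.
- peg2_tip (a point): The same for peg 2, at y = +95 mm of the rack.
- blower: Bench blower to the robot's left, fixed: grey drum fan on a steel base with a control box. Origin on the table under the lever's pivot (which is 100 mm up); x, y roughly as the world's. Control box 90 x 52 mm, 95 mm high, with two round quadrant plates up to 130 mm; the drum (190 mm high) stands on the +y side and to the back.
- speed_lever (a joint): Angle of the blower's speed lever, rad: 0 = off, leaning 0.6 rad towards the robot (against its stop); 0.6 = half speed, upright; 1.2 = full, leaning 0.6 rad away from the robot (stop). It swings about the y axis of the blower, stays where it is left (about 2 N at the knob moves it), and starts near full.
- lever_knob (a point): Centre of the lever's black ball knob, 26 mm across, 85 mm from the pivot, at the top of a 10 mm steel rod.
- paint_jar: Small capped paint jar, 44 mm across and 42 mm high, standing among the plaques and cups; origin under its middle. Leave alone.
- figurine: White clay musician figurine, about 73 mm high, right of the hardboard; origin under its middle. Leave alone.
- brush: Slim paint brush, 170 mm long, lying left of the hardboard. Leave alone.
- varnish: Bottle of varnish, 42 mm across and 95 mm high, on the right; origin under its middle. Leave alone.
- gesso_tub: Tub, 72 mm across and 58 mm high, behind the racks; origin under its middle. Leave alone.
There are look-alikes about, which are no part of the job. What is shaped like the plaque0 but red or yellow is not meant.

How it is judged:
On the way, in this order (a step that is already met when the one before it is completed fails the run):
1. the blower's lever is at off while all plaques and cups still lie on the bench (value of joint speed_lever below 0.1 rad and height (world z) of each of plaque0, plaque1, plaque2, cup0, cup1, cup2 below 0.05 m), for 0.2 s.
2. all plaques lean on the drying board and all cups hang on pegs, with the blower still off (value of joint speed_lever below 0.15 rad and angle between the z axis of each of plaque0, plaque1, plaque2 and the z axis of slope, either way round below 0.12 rad and angle between the x axis of each of plaque0, plaque1, plaque2 and the x axis of slope, either way round below 0.15 rad and z of plaque0 in the frame of slope between -0.004 and 0.006 m and x of plaque0 in the frame of slope between 0.038 and 0.053 m and y of plaque0 in the frame of slope between -0.14 and 0.14 m and z of plaque1 in the frame of slope between -0.004 and 0.006 m and x of plaque1 in the frame of slope between 0.038 and 0.053 m and y of plaque1 in the frame of slope between -0.14 and 0.14 m and z of plaque2 in the frame of slope between -0.004 and 0.006 m and x of plaque2 in the frame of slope between 0.038 and 0.053 m and y of plaque2 in the frame of slope between -0.14 and 0.14 m and angle between cup0's own x axis and vertical between 2.05 and 2.5 rad and (distance between cup0_floor and peg0_tip below 0.028 m or distance between cup0_floor and peg1_tip below 0.028 m or distance between cup0_floor and peg2_tip below 0.028 m) and angle between cup1's own x axis and vertical between 2.05 and 2.5 rad and (distance between cup1_floor and peg0_tip below 0.028 m or distance between cup1_floor and peg1_tip below 0.028 m or distance between cup1_floor and peg2_tip below 0.028 m) and angle between cup2's own x axis and vertical between 2.05 and 2.5 rad and (distance between cup2_floor and peg0_tip below 0.028 m or distance between cup2_floor and peg1_tip below 0.028 m or distance between cup2_floor and peg2_tip below 0.028 m)), for 0.3 s.
3. the lever is upright at half speed (value of joint speed_lever between 0.5 and 0.7 rad), for 0.3 s.
At the end, for the whole second after the job is handed in: All plaques stand on the ledge (middle 38-53 mm up the slope, back within 6 mm and 0.12 rad of the board, upright within 0.15 rad, face out); all cups hang mouth-down (117-143 deg), a peg tip within 28 mm of the inner floor's centre; lever within 0.1 rad of upright; all released and still (all of step 3 and angle between the z axis of each of plaque0, plaque1, plaque2 and the z axis of slope, either way round below 0.12 rad and angle between the x axis of each of plaque0, plaque1, plaque2 and the x axis of slope, either way round below 0.15 rad and z of plaque0 in the frame of slope between -0.004 and 0.006 m and x of plaque0 in the frame of slope between 0.038 and 0.053 m and y of plaque0 in the frame of slope between -0.14 and 0.14 m and z of plaque1 in the frame of slope between -0.004 and 0.006 m and x of plaque1 in the frame of slope between 0.038 and 0.053 m and y of plaque1 in the frame of slope between -0.14 and 0.14 m and z of plaque2 in the frame of slope between -0.004 and 0.006 m and x of plaque2 in the frame of slope between 0.038 and 0.053 m and y of plaque2 in the frame of slope between -0.14 and 0.14 m and angle between cup0's own x axis and vertical between 2.05 and 2.5 rad and (distance between cup0_floor and peg0_tip below 0.028 m or distance between cup0_floor and peg1_tip below 0.028 m or distance between cup0_floor and peg2_tip below 0.028 m) and angle between cup1's own x axis and vertical between 2.05 and 2.5 rad and (distance between cup1_floor and peg0_tip below 0.028 m or distance between cup1_floor and peg1_tip below 0.028 m or distance between cup1_floor and peg2_tip below 0.028 m) and angle between cup2's own x axis and vertical between 2.05 and 2.5 rad and (distance between cup2_floor and peg0_tip below 0.028 m or distance between cup2_floor and peg1_tip below 0.028 m or distance between cup2_floor and peg2_tip below 0.028 m) and linear speed of each of plaque0, plaque1, plaque2, cup0, cup1, cup2 below 0.02 m/s and contact force between each of plaque0, plaque1, plaque2, cup0, cup1, cup2 and the fingers below 0.1 N); the robot touches nothing.
It fails at once if a bystander is moved more than 5 cm (distance of any of paint_jar, figurine, brush, varnish, gesso_tub from where it was at the start of the episode above 0.05 m).
Of plaque0, plaque1, plaque2 only 2 to 3 are there at a start; the rules pass over those that are not, and their reading is None.
Of cup0, cup1, cup2 only 2 to 3 are there at a start; the rules pass over those that are not, and their reading is None.
At some moment in a run one of cup0, cup1, cup2 may be knocked a few centimetres aside while the robot is not near it.
It also fails if it takes over 210 s, if anything falls off the work surface, if the arm or the gripper's body presses on something with over 40 N, if the wrist force passes 120 N, or if a joint passes its speed limit or range.

## Working session

There is one attempt and no reset: what is moved stays moved. The work goes in short steps, Python scripts to look and compute and a tool call to move; the robot and the scene stay as the last step left them, time stands still between calls to the robot, and variables do not carry over. Pictures are saved under pics/ and viewed, at most 18 in all, crops included, and the job is handed in when it is done.

Besides the shell and the picture viewer there is one more tool, called after "Call:" as a command line: name --argument value ..., lists and objects as JSON in quotes. play_rows: Moves the arm, as the interface text tells. Its arguments: {"type":"object","properties":{"translation":{"type":"array","items":{"type":"array","items":{"type":"number","minimum":-1,"maximum":1}}},"twist":{"type":"array","items":{"type":"array","items":{"type":"number","minimum":-1,"maximum":1}}},"gripper":{"type":"array","items":{"type":"number"}}},"required":["translation","twist","gripper"]}

```bash
ls; mkdir -p pics; cat > h.py <<'E'
import numpy as np, cv2
from scipy.spatial.transform import Rotation as R
from bench import robot
def snap(n,f,crop=None):
    im=robot.snapshot(n)[:,:,::-1]
    cv2.imwrite('pics/'+f,im); return im
def proj(n,P):
    c=robot.camera_model(n)
    return cv2.projectPoints(np.array(P,float).reshape(-1,1,3),np.array(c['rvec'],float),np.array(c['tvec'],float),np.array(c['camera_matrix'],float),None)[0][:,0]
def ray(n,px,z):
    c=robot.camera_model(n);K=np.array(c['camera_matrix'],float)
    Rm=cv2.Rodrigues(np.array(c['rvec'],float))[0];t=np.array(c['tvec'],float).ravel()
    o=-Rm.T@t
    d=np.linalg.inv(K)@np.array([px[0],px[1],1.]) 
    if n=='wrist':
        x=(px[0]-K[0,2])/K[0,0];y=(px[1]-K[1,2])/K[1,1];r=np.hypot(x,y)
        d=np.array([x/r*np.sin(r),y/r*np.sin(r),np.cos(r)]) if r>1e-9 else np.array([0,0,1.])
    d=Rm.T@d
    return o+d*(z-o[2])/d[2]
E
python3 - <<'E'
from h import *
a=snap('scene','s0.png');b=snap('top','t0.png')
o=robot.get_obs();print(o['tool_pos'],o['ee_rot'],o['width'],o['time'])
for n in ['plaque0','plaque1','plaque2','cup0','slope','peg_rack','peg0_tip','peg1_tip','peg2_tip','blower','lever_knob','paint_jar','figurine','brush','varnish','gesso_tub']:
  for c in ['top','scene']:
    r=robot.spot_point(n,c)
    print(n,c,[(np.round(d['centre'],3).tolist(),round(d['score'],2)) for d in r[:5]])
E
```

```text
pics
[0.22863605 0.5001149  0.40363063] [-3.13964660e+00 -1.93939560e-04  2.71280504e+00] 0.09370829143292722 0.1
plaque0 top [([0.427, -0.002, -0.001], 0.91), ([0.358, 0.596, 0.002], 0.85), ([0.405, 0.21, 0.001], 0.74), ([0.437, 0.104, 0.006], 0.61), ([0.173, 0.335, -0.002], 0.56)]
plaque0 scene [([0.443, 0.106, 0.004], 0.92), ([0.403, 0.206, 0.001], 0.75), ([0.426, 0.001, 0.002], 0.72), ([0.356, 0.605, -0.002], 0.59), ([0.175, 0.333, 0.003], 0.5)]
plaque1 top [([0.427, -0.002, -0.001], 0.91), ([0.358, 0.596, 0.002], 0.85), ([0.405, 0.21, 0.001], 0.74), ([0.437, 0.104, 0.006], 0.61), ([0.173, 0.335, -0.002], 0.56)]
plaque1 scene [([0.443, 0.106, 0.004], 0.92), ([0.403, 0.206, 0.001], 0.75), ([0.426, 0.001, 0.002], 0.72), ([0.356, 0.605, -0.002], 0.59), ([0.175, 0.333, 0.003], 0.5)]
plaque2 top [([0.427, -0.002, -0.001], 0.91), ([0.358, 0.596, 0.002], 0.85), ([0.405, 0.21, 0.001], 0.74), ([0.437, 0.104, 0.006], 0.61), ([0.173, 0.335, -0.002], 0.56)]
plaque2 scene [([0.443, 0.106, 0.004], 0.92), ([0.403, 0.206, 0.001], 0.75), ([0.426, 0.001, 0.002], 0.72), ([0.356, 0.605, -0.002], 0.5
[... 831 characters left out ...]
.394, -0.001], 0.82)]
lever_knob top [([0.522, -0.461, -0.003], 0.45), ([0.571, 0.397, 0.176], 0.43)]
lever_knob scene [([0.574, 0.4, 0.178], 0.6)]
paint_jar top [([0.41, -0.206, 0.004], 0.64)]
paint_jar scene [([0.41, -0.206, 0.003], 0.8)]
figurine top [([0.416, -0.464, 0.003], 0.57), ([0.362, -0.318, 0.024], 0.56)]
figurine scene [([0.417, -0.461, 0.004], 0.82)]
brush top [([0.343, 0.445, -0.001], 0.47)]
brush scene [([0.344, 0.44, 0.003], 0.41), ([0.402, 0.205, 0.004], 0.32)]
varnish top [([0.518, -0.459, -0.003], 0.75)]
varnish scene [([0.521, -0.458, -0.0], 0.58)]
gesso_tub top [([0.774, -0.027, 0.0], 0.57), ([0.409, -0.206, 0.003], 0.22)]
gesso_tub scene [([0.766, -0.03, 0.004], 0.57)]
```

View pics/t0.png

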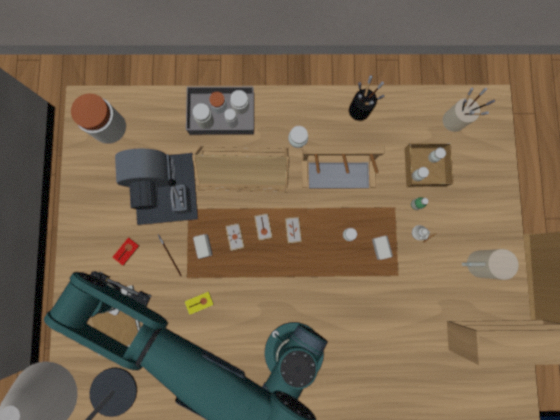

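View pics/s0.png

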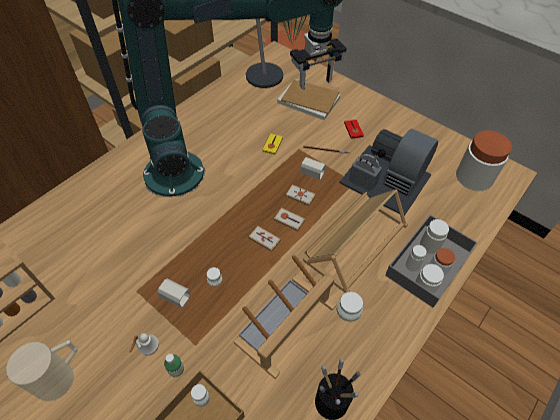

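The top picture shows five plaque shapes. The cream ones are the sun (235,237), lute (263,227) and leaf (293,230). The look-alikes are red (126,251) and yellow (199,302). There are two white cups, at (202,246) and (383,247); the white jar at (350,234) and the tub at (298,135) are not cups. I'll take the cream three, and check with one close crop.

```bash
cat >> h.py <<'E'
def plan(pos,Rt,start=None,vmax=.9,p0=None,R0=None,n=None):
    """equal rows from (p0,R0) or present pose to (pos,Rt)"""
    if p0 is None:
        o=robot.get_obs();p0=np.array(o['tool_pos']);R0=R.from_euler('xyz',o['ee_rot'])
    w=(R0.inv()*Rt).as_rotvec();d=np.array(pos)-p0
    n=n or int(max(1,np.ceil(np.abs(w).max()/.1/vmax),np.ceil(np.linalg.norm(d)/.04/vmax)))
    while 1:
        S=sum((R0*R.from_rotvec(w*k/n)).as_matrix() for k in range(n))
        t=np.linalg.solve(S,d)/.04
        if np.abs(t).max()<=1: break
        n+=1
    print('n',n,'t',np.round(t,3).tolist(),'w',np.round(w/n/.1,3).tolist()); return np.array(pos),Rt
def tool(tilt,yaw_half=1,az=0):
    """tool z tilted by tilt rad forward (toward az) from straight down; yaw_half 1: yaw pi family, 0: yaw 0"""
    return R.from_euler('z',az)*R.from_euler('y',-tilt)*R.from_euler('xyz',[np.pi,0,np.pi*yaw_half])
def tcp(g,Rt,l=.18): return np.array(g)-l*Rt.as_matrix()[:,2]
E
python3 - <<'E'
from h import *
im=cv2.imread('pics/t0.png');c=im[140:280,100:400]
cv2.imwrite('pics/c0.png',cv2.resize(c,None,fx=2.6,fy=2.6,interpolation=cv2.INTER_CUBIC))
Rt=R.from_euler('xyz',[np.pi,0,np.pi/2])   # closing along x
for k in ((.573,.397,.33),(.573,.397,.179)):
    print(k,tcp(k,Rt))
a=plan(tcp((.573,.397,.30),Rt),Rt)
plan(tcp((.573,.397,.18),Rt),Rt,p0=a[0],R0=a[1])
print(robot.get_obs()['joint_positions'])
E
```

```text
(0.573, 0.397, 0.33) [0.573 0.397 0.51 ]
(0.573, 0.397, 0.179) [0.573 0.397 0.359]
n 13 t [-0.575, 0.45, -0.145] w [0.0, -0.0, 0.878]
n 4 t [-0.0, -0.0, 0.75] w [0.0, 0.0, 0.0]
[ 1.03891141e+00  8.72178920e-02  1.37071393e+00  7.58190787e-06
  1.68360859e+00 -1.03100759e-01]
```

View pics/c0.png

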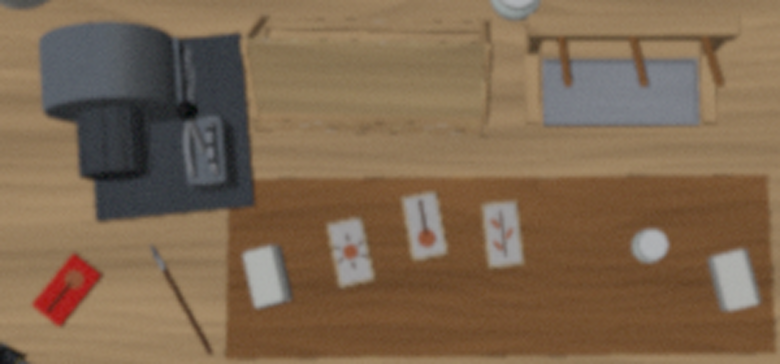

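The crop shows cream sun, lute and leaf plaques, the knob at crop (187,110) close to the drum's edge, and a slatted part behind it. I'll look closer at that before lowering a finger there.

```bash
python3 - <<'E'
from h import *
im=cv2.imread('pics/s0.png');c=im[110:230,330:450]
cv2.imwrite('pics/c1.png',cv2.resize(c,None,fx=4,fy=4,interpolation=cv2.INTER_CUBIC))
print(proj('scene',[(.573,.398,.178),(.605,.398,.165),(.62,.398,.165)])-[330,110])
E
```

```text
[[52.15157325 42.40946901]
 [60.00742355 50.11300121]
 [64.10537997 52.41190362]]
```

View pics/c1.png

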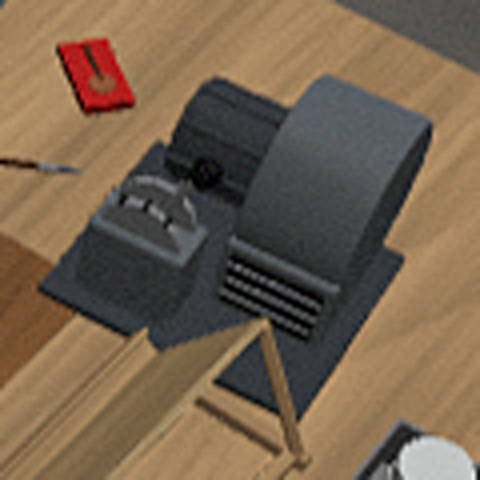

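Call:
play_rows --translation '[[-0.575,0.45,-0.145],[-0.575,0.45,-0.145],[-0.575,0.45,-0.145],[-0.575,0.45,-0.145],[-0.575,0.45,-0.145],[-0.575,0.45,-0.145],[-0.575,0.45,-0.145],[-0.575,0.45,-0.145]]' --twist '[[0,0,0.878],[0,0,0.878],[0,0,0.878],[0,0,0.878],[0,0,0.878],[0,0,0.878],[0,0,0.878],[0,0,0.878]]' --gripper '[-0.1,-0.1,-0.1,-0.1,-0.1,-0.1,-0.1,-0.1]'

```text
time: 2.5
tool_pos: [0.4583, 0.4835, 0.4509]
ee_rot: [-3.141, -0.0, 2.007]
wrist_force: [-1.0, 1.0, -0.3]
width: 0.0426
finger_force: 0.0
```

Call:
play_rows --translation '[[-0.575,0.45,-0.145],[-0.575,0.45,-0.145],[-0.575,0.45,-0.145],[-0.575,0.45,-0.145],[-0.575,0.45,-0.145],[0,0,0],[0,0,0]]' --twist '[[0,0,0.878],[0,0,0.878],[0,0,0.878],[0,0,0.878],[0,0,0.878],[0,0,0],[0,0,0]]' --gripper '[-0.1,-0.1,-0.1,-0.1,-0.1,-0.1,-0.1]'

```text
time: 3.2
tool_pos: [0.5734, 0.3966, 0.4799]
ee_rot: [-3.141, -0.001, 1.571]
wrist_force: [0.2, 1.1, -0.1]
width: 0.0426
finger_force: 0.0
```

```bash
python3 - <<'E'
from h import *
im=snap('wrist','w0.png')
o=robot.get_obs();print(o['time'],o['tool_pos'],o['ee_rot'],o['width'],o['joint_positions'],o['wrist_force'])
for c in ('wrist','top','scene'):
  if c!='wrist': robot.snapshot(c)
  print(c,robot.spot_point('lever_knob',c)[:2])
print(robot.camera_model('wrist'))
E
```

```text
3.25 [0.5727925  0.39722761 0.47976423] [-3.14068116e+00 -4.00624899e-04  1.57259450e+00] 0.042297598190024314 [5.24881966e-01 4.37101451e-01 7.93553075e-01 8.51339717e-04
 1.91152749e+00 5.23367872e-01] [ 0.54599661  0.36910952 -1.03771212]
wrist [{'centre': [0.5763, 0.3945, 0.1772], 'score': 0.92}]
top []
scene [{'centre': [0.3402, 0.3132, 0.0301], 'score': 0.5}, {'centre': [0.5703, 0.3978, 0.1763], 'score': 0.46}]
{'camera_matrix': array([[325.1922621 ,   0.        , 281.8487061 ],
       [  0.        , 325.1922621 , 215.46865014],
       [  0.        ,   0.        ,   1.        ]]), 'rvec': array([-2.86917160e+00, -4.44062630e-03, -1.81931441e-03]), 'tvec': array([-0.57457469,  0.33380688,  0.57069537])}
```

View pics/w0.png

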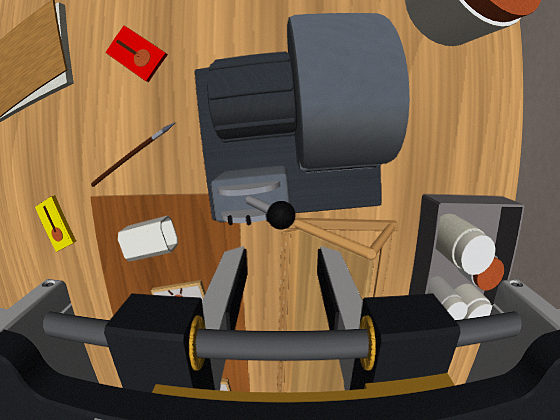

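The wrist view shows the knob at (282,214), between the fingers and with clear space behind it. Next I'll descend and drag it to off.

Call:
play_rows --translation '[[-0.05,0.05,0.72],[0,0,0.73],[0,0,0.73],[0,0,0.73],[0,0,0],[0,0,0]]' --twist '[[0,0,0],[0,0,0],[0,0,0],[0,0,0],[0,0,0],[0,0,0]]' --gripper '[-0.1,-0.1,-0.1,-0.1,-0.32,-0.32]'

```text
time: 4.1
tool_pos: [0.5747, 0.3953, 0.3636]
ee_rot: [-3.141, 0.0, 1.572]
wrist_force: [0.2, 0.9, 0.1]
width: 0.0325
finger_force: 0.0
```

Call:
play_rows --translation '[[0,-0.4,0],[0,-0.4,0],[0,-0.4,0],[0,-0.4,0],[0,-0.4,0],[0,0,0]]' --twist '[[0,0,0],[0,0,0],[0,0,0],[0,0,0],[0,0,0],[0,0,0]]' --gripper '[-0.32,-0.32,-0.32,-0.32,-0.32,-0.32]'

```text
time: 4.7
tool_pos: [0.4941, 0.3952, 0.3676]
ee_rot: [3.137, -0.003, 1.573]
wrist_force: [0.4, 0.6, -0.4]
width: 0.032
finger_force: 0.0
```

Call:
play_rows --translation '[[0,-0.1,0.05],[0,-0.1,0.05],[0,-0.1,0],[0,0,0]]' --twist '[[0,0,0],[0,0,0],[0,0,0],[0,0,0]]' --gripper '[-0.32,-0.32,-0.32,-0.32]'

```text
time: 5.1
tool_pos: [0.484, 0.3949, 0.3598]
ee_rot: [3.137, -0.001, 1.571]
wrist_force: [5.1, 1.7, -0.1]
width: 0.032
finger_force: 2.7
```

```bash
python3 - <<'E'
from h import *
for c in ('wrist','top','scene'):
  robot.snapshot(c)
  print(c,robot.spot_point('lever_knob',c)[:2])
print(robot.get_obs()['wrist_force'])
E
```

```text
wrist [{'centre': [0.4911, 0.3885, 0.1669], 'score': 0.96}]
top [{'centre': [0.4869, 0.3888, 0.1701], 'score': 0.55}]
scene [{'centre': [0.488, 0.3895, 0.1695], 'score': 0.46}]
[ 4.8891065   0.65913981 -0.59553687]
```

```bash
cat >> h.py <<'E'
def ortho(f,name,x0,x1,y0,y1,z,res=.001,crop=None):
    """wrist picture -> metric top view at height z; rows: x from x1 down, cols: y from y1 down"""
    c=robot.camera_model('wrist');K=c['camera_matrix'];Rm=cv2.Rodrigues(c['rvec'])[0]
    im=robot.snapshot('wrist')[:,:,::-1]
    xs=np.arange(x1,x0,-res);ys=np.arange(y1,y0,-res);Y,X=np.meshgrid(ys,xs)
    P=np.stack([X,Y,np.full_like(X,z)],-1)@Rm.T+np.ravel(c['tvec'])
    r=np.hypot(P[...,0],P[...,1]);th=np.arctan2(r,P[...,2])
    u=K[0,2]+K[0,0]*th*P[...,0]/r;v=K[1,2]+K[1,1]*th*P[...,1]/r
    o=cv2.remap(np.ascontiguousarray(im),u.astype('f4'),v.astype('f4'),cv2.INTER_LINEAR)
    cv2.imwrite('pics/'+name,o);return o,im
def rects(o,x1,y1,res,lo=800,hi=9000):
    hsv=cv2.cvtColor(o,cv2.COLOR_BGR2HSV);m=((hsv[...,1]<75)&(hsv[...,2]>110)).astype('u1')*255
    m=cv2.morphologyEx(m,cv2.MORPH_CLOSE,np.ones((9,9)))
    for c in cv2.findContours(m,cv2.RETR_EXTERNAL,cv2.CHAIN_APPROX_NONE)[0]:
        a=cv2.contourArea(c)*res*res*1e6
        if lo<a<hi:
            (u,v),(w,h),ang=cv2.minAreaRect(c)
            b=cv2.boxPoints(((u,v),(w,h),ang));e=[b[1]-b[0],b[2]-b[1]];L=max(e,key=np.linalg.norm)
            d=-np.array([L[1],L[0]]);d*=np.sign(d[0]);print('xy',round(x1-v*res,4),round(y1-u*res,4),'size mm',round(w*res*1e3),round(h*res*1e3),'yaw',round(float(np.arctan2(d[1],d[0])),3),'area',int(a))
E
python3 - <<'E'
from h import *
Rt=tool(0)
o=robot.get_obs();p0=np.array(o['tool_pos']);R0=R.from_euler('xyz',o['ee_rot'])
p1=p0+[.002,0,.10]
plan((.40,.11,.42),Rt,p0=p1,R0=R0)
E
```

```text
n 18 t [-0.234, -0.395, 0.055] w [0.002, 0.001, -0.873]
```

Call:
play_rows --translation '[[0,0.07,0],[0,0,-0.85],[0,0,-0.85],[0,0,-0.8]]' --twist '[[0,0,0],[0,0,0],[0,0,0],[0,0,0]]' --gripper '[-0.3,-0.1,-0.1,-0.1]'

```text
time: 5.8
tool_pos: [0.4856, 0.3948, 0.4602]
ee_rot: [-3.139, 0.001, 1.572]
wrist_force: [0.5, -0.1, 0.0]
width: 0.0422
finger_force: 0.0
```

Call:
play_rows --translation '[[-0.234,-0.395,0.055],[-0.234,-0.395,0.055],[-0.234,-0.395,0.055],[-0.234,-0.395,0.055],[-0.234,-0.395,0.055],[-0.234,-0.395,0.055],[-0.234,-0.395,0.055],[-0.234,-0.395,0.055]]' --twist '[[0,0,-0.873],[0,0,-0.873],[0,0,-0.873],[0,0,-0.873],[0,0,-0.873],[0,0,-0.873],[0,0,-0.873],[0,0,-0.873]]' --gripper '[0.5,0.5,0.5,0.5,0.5,0.5,0.5,0.5]'

```text
time: 6.6
tool_pos: [0.389, 0.287, 0.4415]
ee_rot: [-3.139, -0.001, 2.274]
wrist_force: [0.1, -0.3, -0.1]
width: 0.0704
finger_force: 0.0
```

Call:
play_rows --translation '[[-0.234,-0.395,0.055],[-0.234,-0.395,0.055],[-0.234,-0.395,0.055],[-0.234,-0.395,0.055],[-0.234,-0.395,0.055],[-0.234,-0.395,0.055],[-0.234,-0.395,0.055],[-0.234,-0.395,0.055]]' --twist '[[0,0,-0.873],[0,0,-0.873],[0,0,-0.873],[0,0,-0.873],[0,0,-0.873],[0,0,-0.873],[0,0,-0.873],[0,0,-0.873]]' --gripper '[0.5,0.5,0.5,0.5,0.5,0.5,0.5,0.5]'

```text
time: 7.4
tool_pos: [0.3849, 0.143, 0.4241]
ee_rot: [3.142, -0.002, 2.972]
wrist_force: [-0.6, -0.6, -0.2]
width: 0.0705
finger_force: 0.0
```

Call:
play_rows --translation '[[-0.234,-0.395,0.055],[-0.234,-0.395,0.055],[0,0,0],[0,0,0]]' --twist '[[0,0,-0.873],[0,0,-0.873],[0,0,0],[0,0,0]]' --gripper '[0.5,0.5,0.5,0.5]'

```text
time: 7.8
tool_pos: [0.3996, 0.11, 0.4198]
ee_rot: [3.141, -0.002, 3.141]
wrist_force: [1.0, 1.4, -0.4]
width: 0.0704
finger_force: 0.0
```

```bash
python3 - <<'E'
from h import *
o=robot.get_obs();print(o['time'],o['tool_pos'],o['ee_rot'],o['width'],o['joint_positions'],o['wrist_force'])
a,im=ortho('',"o1.png",.15,.75,-.2,.45,.015)
rects(a,.75,.45,.001)
cv2.imwrite('pics/w1.png',np.vstack([im,cv2.resize(a,(480,443))[:180].copy() if 0 else im[:0]]))
for n in ('plaque0','cup0','slope','peg2_tip'):
  print(n,[(np.round(d['centre'],3).tolist(),round(d['score'],2)) for d in robot.spot_point(n,'wrist')])
E
```

```text
7.8 [0.39958589 0.10995114 0.41978363] [ 3.14073451e+00 -1.81067624e-03  3.14050710e+00] 0.07035293996929369 [ 1.31116743e-01 -2.21605461e-01  1.63164650e+00  1.10386905e-03
  1.73323328e+00 -1.43841565e+00] [ 1.03006639  1.42588572 -0.38315303]
xy 0.3779 0.3366 size mm 86 52 yaw 0.234 area 4145
xy 0.4066 0.2088 size mm 83 43 yaw 0.217 area 3385
xy 0.4297 -0.0022 size mm 83 43 yaw 0.1 area 3395
xy 0.4422 0.1063 size mm 83 43 yaw 0.18 area 3398
xy 0.6992 -0.0642 size mm 35 99 yaw -0.36 area 1794
plaque0 [([0.411, 0.21, 0.003], 0.88), ([0.175, 0.336, -0.0], 0.88), ([0.43, -0.003, 0.002], 0.69), ([0.439, 0.106, 0.002], 0.61)]
cup0 [([0.368, 0.314, 0.025], 0.96), ([0.36, -0.32, 0.029], 0.91), ([0.412, -0.206, 0.003], 0.17)]
slope [([0.593, 0.18, 0.027], 0.56)]
peg2_tip [([0.372, 0.316, 0.026], 0.66)]
```

View pics/o1.png

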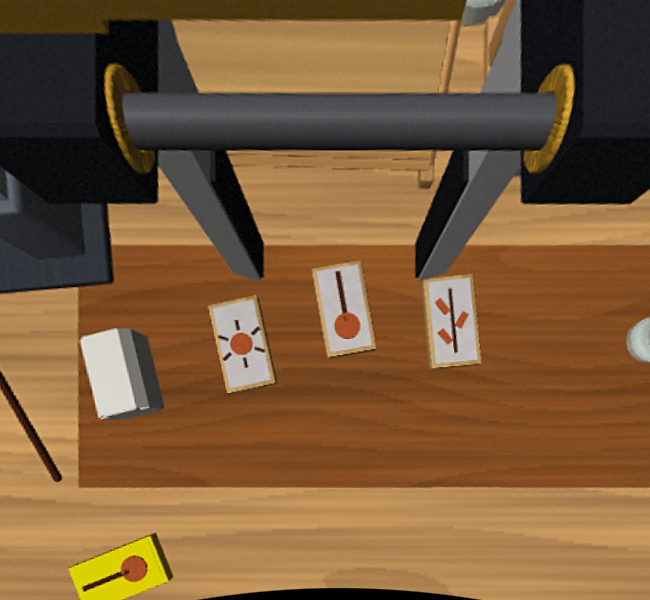

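The rectified view shows sun (241,343), lute (344,309) and leaf (452,321) plaques cleanly fitted. Now the exact line of the board's ledge and rack.

```bash
python3 - <<'E'
from h import *
im=cv2.imread('pics/t0.png');c=im[143:198,190:390]
cv2.imwrite('pics/c2.png',cv2.resize(c,None,fx=4,fy=4,interpolation=cv2.INTER_CUBIC))
# predicted outline for slope at (.594,.181,.03) yaw 0
o=np.array([.594,.181,.03]);X=np.array([.574,0,.819]);Z=np.array([-.819,0,.574]);Y=np.array([0,1,0])
P=[o+Y*.155+X*.129,o-Y*.155+X*.129,o+Y*.155+Z*.024+X*.007,o-Y*.155+Z*.024+X*.007,o+Y*.155,o-Y*.155,(.676,-.033,.13),(.676,-.313,.13)]
print((proj('top',P)-[190,143])*4)
E
```

```text
[[ 13.22644901  54.09864846]
 [380.91195699  52.46591286]
 [ 30.12991878 177.59188246]
 [378.7967545  175.57186534]
 [ 34.38230659 164.48025853]
 [377.91134936 162.53923453]
 [449.89044971  44.77666532]
 [777.36711013  43.34907465]]
```

View pics/c2.png

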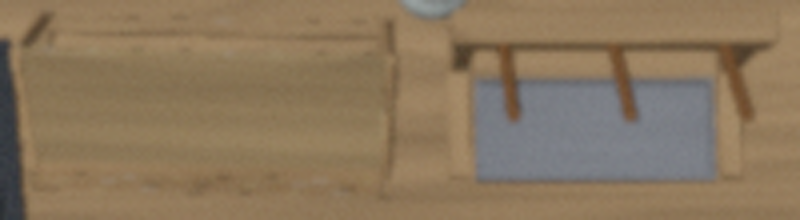

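```bash
cat >> h.py <<'E'
SO=np.array([.594,.181,.030]);SYAW=-.02
def slope(x,y,z):
    Rs=R.from_euler('z',SYAW).as_matrix()
    s,c=np.sin(np.radians(35)),np.cos(np.radians(35))
    return SO+Rs@(x*np.array([s,0,c])+y*np.array([0,1,0])+z*np.array([-c,0,s]))
PT=tool(np.radians(55),1,SYAW)
def plaque(px,py,yaw,sy):
    Rg=tool(0,1,yaw)
    print('hover');a=plan((px,py,.26),Rg)
    print('down');a=plan((px,py,.2035),Rg,p0=a[0],R0=a[1])
    print('up');a=plan((px,py,.30),Rg,p0=a[0],R0=a[1])
    print('to board');a=plan(tcp(slope(.065,sy,.08),PT,.2005),PT,p0=a[0],R0=a[1])
    print('in');plan(tcp(slope(.050,sy,.004),PT,.2005),PT,p0=a[0],R0=a[1])
E
python3 - <<'E'
from h import *
plaque(.4297,-.0022,.10,-.105)
E
```

```text
hover
n 6 t [-0.106, -0.475, 0.667] w [0.001, 0.0, -0.163]
down
n 2 t [-0.0, -0.0, 0.706] w [0.0, 0.0, 0.0]
up
n 3 t [-0.0, 0.0, -0.804] w [0.0, 0.0, 0.0]
to board
n 11 t [0.112, 0.192, 0.091] w [0.052, -0.872, 0.101]
in
n 3 t [0.125, -0.0, 0.633] w [0.0, 0.0, 0.0]
```

Call:
play_rows --translation '[[-0.106,-0.475,0.667],[-0.106,-0.475,0.667],[-0.106,-0.475,0.667],[-0.106,-0.475,0.667],[-0.106,-0.475,0.667],[-0.106,-0.475,0.667],[0,0,0]]' --twist '[[0,0,-0.163],[0,0,-0.163],[0,0,-0.163],[0,0,-0.163],[0,0,-0.163],[0,0,-0.163],[0,0,0]]' --gripper '[0.5,0.5,0.5,0.5,0.5,0.5,0.5]'

```text
time: 8.75
tool_pos: [0.4288, -0.0037, 0.2563]
ee_rot: [3.14, -0.008, -3.045]
wrist_force: [-0.2, 0.8, 0.3]
width: 0.0704
finger_force: 0.0
```

Call:
play_rows --translation '[[0,0,0.5],[0,0,0.5],[0,0,0.4],[0,0,0],[0,0,0],[0,0,0],[0,0,0],[0,0,0]]' --twist '[[0,0,0],[0,0,0],[0,0,0],[0,0,0],[0,0,0],[0,0,0],[0,0,0],[0,0,0]]' --gripper '[0.5,0.5,0.5,0.5,-0.3,-0.3,-0.3,-0.3]'

```text
time: 9.55
tool_pos: [0.4303, -0.0028, 0.2051]
ee_rot: [3.142, 0.002, -3.043]
wrist_force: [-0.9, 0.4, 4.2]
width: 0.0497
finger_force: 30.0
```

Call:
play_rows --translation '[[0,0,-0.804],[0,0,-0.804],[0,0,-0.804],[0,0,0]]' --twist '[[0,0,0],[0,0,0],[0,0,0],[0,0,0]]' --gripper '[-0.3,-0.3,-0.3,-0.3]'

```text
time: 9.95
tool_pos: [0.4313, -0.0032, 0.3056]
ee_rot: [-3.139, 0.01, -3.043]
wrist_force: [0.2, -0.7, 0.1]
width: 0.0493
finger_force: 30.0
```

Call:
play_rows --translation '[[0.112,0.192,0.096],[0.112,0.192,0.096],[0.112,0.192,0.096],[0.112,0.192,0.096],[0.112,0.192,0.096],[0.112,0.192,0.096],[0.112,0.192,0.096],[0.112,0.192,0.096]]' --twist '[[0.052,-0.872,0.101],[0.052,-0.872,0.101],[0.052,-0.872,0.101],[0.052,-0.872,0.101],[0.052,-0.872,0.101],[0.052,-0.872,0.101],[0.052,-0.872,0.101],[0.052,-0.872,0.101]]' --gripper '[-0.3,-0.3,-0.3,-0.3,-0.3,-0.3,-0.3,-0.3]'

```text
time: 10.75
tool_pos: [0.401, 0.0565, 0.2588]
ee_rot: [-3.128, 0.699, -3.123]
wrist_force: [0.6, 0.2, -1.0]
width: 0.0496
finger_force: 30.0
```

Call:
play_rows --translation '[[0.112,0.192,0.096],[0.112,0.192,0.096],[0.112,0.192,0.096],[0,0,0],[0,0,0]]' --twist '[[0.052,-0.872,0.101],[0.052,-0.872,0.101],[0.052,-0.872,0.101],[0,0,0],[0,0,0]]' --gripper '[-0.3,-0.3,-0.3,-0.3,-0.3]'

```text
time: 11.25
tool_pos: [0.3999, 0.0791, 0.2414]
ee_rot: [-3.141, 0.956, 3.121]
wrist_force: [-0.5, -1.1, -0.4]
width: 0.0494
finger_force: 30.0
```

```bash
python3 - <<'E'
from h import *
o=robot.get_obs();print(o['time'],o['tool_pos'],o['ee_rot'],o['width'],o['joint_positions'],o['wrist_force'])
plan(tcp(slope(.050,-.105,.004),PT,.2005),PT)
im=snap('wrist','w2.png')
for n in ('slope','plaque1'):
  print(n,[(np.round(d['centre'],3).tolist(),round(d['score'],2)) for d in robot.spot_point(n,'wrist')])
E
```

```text
11.25 [0.39990485 0.07914264 0.24142356] [-3.14126617  0.95584356  3.1212099 ] 0.049393758034751614 [ 0.08983848 -0.38123792  2.24461397 -0.27609105  0.33713588 -1.2457677 ] [-0.48888949 -1.07392537 -0.37379886]
n 3 t [0.107, 0.006, 0.617] w [-0.002, -0.014, -0.001]
slope [([0.59, 0.177, 0.032], 0.95)]
plaque1 [([0.562, 0.076, 0.121], 0.8)]
```

View pics/w2.png

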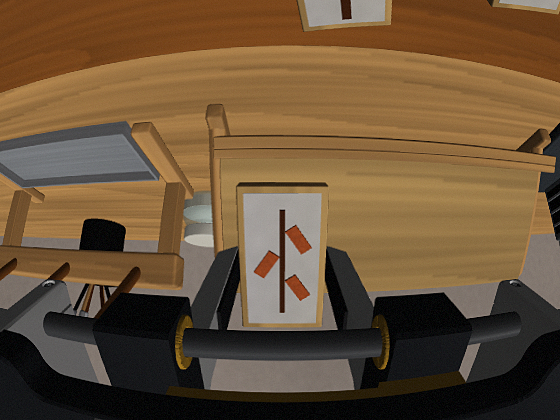

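The wrist view shows the leaf plaque squarely held above the board, with the ledge lip running from (215,137) to (553,157). I'll use these to get the ledge's yaw and position.

```bash
python3 - <<'E'
from h import *
im=cv2.imread('pics/w2.png')
g=im[:,:,:].astype(float).mean(2)
for u in (235,300,350,400,450,500,530):
    col=g[120:190,u];print(u,[int(v) for v in col[::2]])
c=robot.camera_model('wrist');K=c['camera_matrix'];Rm=cv2.Rodrigues(c['rvec'])[0]
def pj(P):
    p=Rm@np.array(P)+np.ravel(c['tvec']);r=np.hypot(*p[:2]);t=np.arctan2(r,p[2]);return np.round(K[:2,2]+K[0,0]*t*p[:2]/r,1)
for sy in (-.155,-.1,0,.1,.155):
    print(sy,[pj(slope(*q)).tolist() for q in ((.007,sy,.024),(.007,sy,.02),(0,sy,.02),(0,sy,0),(.129,sy,0))])
E
```

```text
235 [120, 119, 118, 118, 109, 106, 107, 117, 47, 107, 103, 103, 106, 109, 80, 105, 104, 105, 110, 94, 113, 112, 110, 112, 112, 114, 117, 121, 129, 127, 127, 125, 129, 120, 120]
300 [118, 121, 118, 116, 113, 112, 108, 109, 51, 106, 102, 101, 104, 105, 43, 106, 95, 103, 102, 101, 109, 112, 114, 112, 116, 116, 123, 128, 125, 126, 132, 62, 33, 77, 128]
350 [101, 108, 117, 120, 113, 111, 106, 114, 74, 95, 104, 102, 103, 101, 110, 72, 98, 96, 98, 98, 114, 109, 109, 113, 116, 119, 113, 109, 124, 130, 126, 128, 126, 127, 124]
400 [104, 102, 107, 99, 111, 117, 112, 110, 110, 113, 64, 107, 106, 104, 103, 100, 64, 102, 99, 100, 95, 110, 110, 111, 115, 113, 116, 106, 112, 121, 124, 125, 128, 125, 123]
450 [115, 111, 106, 102, 102, 103, 113, 120, 110, 113, 115, 111, 82, 111, 109, 104, 101, 114, 110, 105, 101, 99, 110, 110, 113, 116, 117, 116, 109, 106, 104, 118, 124, 125, 126]
500 [121, 107, 109, 115, 111, 104, 105, 99, 121, 119, 119, 113, 113, 107, 51, 110, 112, 112, 107, 109, 92, 112, 114, 107, 107, 112, 110, 110, 117, 110, 105, 103, 107, 110, 121]
530 [106, 104, 122, 115, 102, 113, 109, 109, 106, 25, 34, 34, 37, 32, 32, 45, 33, 120, 113, 109, 108, 88, 129, 117, 109, 103, 111, 108, 109, 113, 109, 105, 105, 109, 112]
-0.155 [[213.7, 154.5], [214.8, 154.0], [214.6, 144.7], [219.6, 143.2], [227.2, 288.8]]
-0.1 [[289.2, 153.5], [289.1, 153.1], [289.1, 143.6], [288.6, 142.3], [287.9, 289.4]]
0 [[419.5, 157.1], [417.5, 156.6], [418.0, 147.6], [408.6, 145.8], [394.6, 286.4]]
0.1 [[516.5, 164.3], [513.8, 163.7], [514.5, 155.9], [501.7, 153.4], [481.5, 279.8]]
0.155 [[555.1, 168.4], [552.4, 167.8], [553.2, 160.6], [540.1, 157.9], [519.1, 275.8]]
```

```bash
sed -i 's/^SO=.*/SO=np.array([.591,.180,.030]);SYAW=-.03/' h.py; python3 - <<'E'
from h import *
a=plan(tcp(slope(.050,-.105,.005),PT,.2005),PT)
E
```

```text
n 3 t [0.146, 0.013, 0.584] w [0.023, 0.001, 0.013]
```

Call:
play_rows --translation '[[0.11,0.01,0.438],[0.11,0.01,0.438],[0.11,0.01,0.438],[0.11,0.01,0.438],[0,0,0],[0,0,0]]' --twist '[[0.017,0,0.01],[0.017,0,0.01],[0.017,0,0.01],[0.017,0,0.01],[0,0,0],[0,0,0]]' --gripper '[-0.3,-0.3,-0.3,-0.3,-0.3,-0.3]'

```text
time: 12.0
tool_pos: [0.4481, 0.0804, 0.1899]
ee_rot: [-3.14, 0.958, 3.112]
wrist_force: [0.5, 0.2, -1.1]
width: 0.0495
finger_force: 30.0
```

Call:
play_rows --translation '[[0,0,0.06],[0,0,0]]' --twist '[[0,0,0],[0,0,0]]' --gripper '[-0.3,-0.3]'

```text
time: 12.2
tool_pos: [0.4497, 0.0811, 0.1897]
ee_rot: [-3.14, 0.959, 3.112]
wrist_force: [0.7, -0.3, 0.0]
width: 0.0494
finger_force: 30.0
```

Call:
play_rows --translation '[[0,0,0.06],[0,0,0]]' --twist '[[0,0,0],[0,0,0]]' --gripper '[-0.3,-0.3]'

```text
time: 12.4
tool_pos: [0.4517, 0.0817, 0.1888]
ee_rot: [-3.138, 0.957, 3.113]
wrist_force: [0.7, 0.4, -0.7]
width: 0.0494
finger_force: 30.0
```

Call:
play_rows --translation '[[0.05,0,0.04],[0,0,0]]' --twist '[[0,0,0],[0,0,0]]' --gripper '[-0.3,-0.3]'

```text
time: 12.6
tool_pos: [0.4519, 0.0825, 0.1871]
ee_rot: [-3.137, 0.956, 3.113]
wrist_force: [-1.4, -0.2, 1.4]
width: 0.0496
finger_force: 30.0
```

Call:
play_rows --translation '[[0.05,0,0.03],[0,0,0]]' --twist '[[0,0,0],[0,0,0]]' --gripper '[-0.3,-0.3]'

```text
time: 12.8
tool_pos: [0.452, 0.0832, 0.1863]
ee_rot: [-3.137, 0.956, 3.112]
wrist_force: [-3.5, -1.4, 3.6]
width: 0.0493
finger_force: 30.0
```

```bash
python3 - <<'E'
from h import *
o=robot.get_obs();print(o['tool_pos'],o['wrist_force'])
p=np.array(o['tool_pos'])+.2005*R.from_euler('xyz',o['ee_rot']).as_matrix()[:,2];print(p)
im=snap('wrist','w3.png')
cv2.imwrite('pics/w3c.png',cv2.resize(im[90:300,150:430],None,fx=2.5,fy=2.5))
E
```

```text
[0.45201714 0.083247   0.18627039] [-3.4574698  -1.37427196  3.63429582]
[0.61571563 0.07747261 0.07064292]
```

View pics/w3c.png

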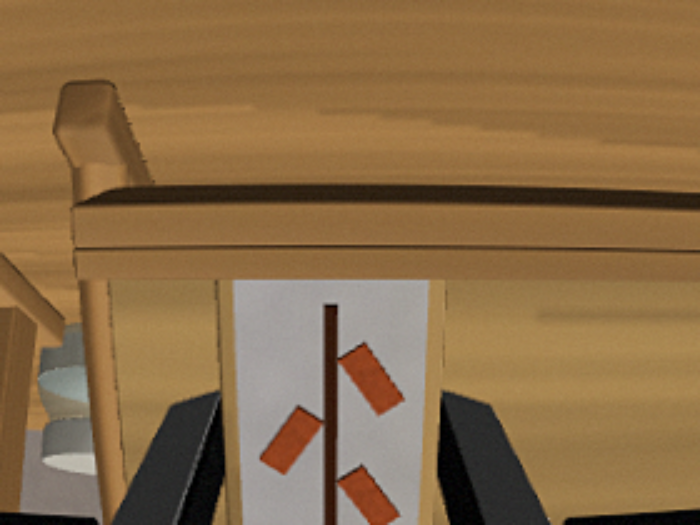

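The plaque sits behind the lip, with contact on both the board and the ledge. Releasing and backing off.

Call:
play_rows --translation '[[0,0,0],[0,0,0],[0,0,0],[0,0,-0.2],[0,0,-0.8],[0,0,-0.8],[0,0,-0.8]]' --twist '[[0,0,0],[0,0,0],[0,0,0],[0,0,0],[0,0,0],[0,0,0],[0,0,0]]' --gripper '[0.4,0.4,0.4,0.4,0.4,0.4,0.4]'

```text
time: 13.55
tool_pos: [0.3658, 0.0861, 0.2453]
ee_rot: [-3.136, 0.952, 3.113]
wrist_force: [-0.1, -0.2, 0.2]
width: 0.0654
finger_force: 0.0
```

```bash
sed -i 's/^SO=.*/SO=np.array([.590,.180,.0337]);SYAW=-.03/' h.py; python3 - <<'E'
from h import *
robot.snapshot('wrist')
for n in ('plaque1',):
  print(n,[(np.round(d['centre'],3).tolist(),round(d['score'],2)) for d in robot.spot_point(n,'wrist')])
print(slope(.045,-.105,0))
plaque(.4422,.1063,.18,-.010)
E
```

```text
plaque1 [([0.617, 0.077, 0.064], 0.77)]
[0.6126498  0.07427303 0.07056184]
hover
n 11 t [-0.173, 0.033, 0.068] w [-0.094, 0.87, -0.177]
down
n 2 t [0.0, -0.0, 0.706] w [0.0, 0.0, 0.0]
up
n 3 t [0.0, 0.0, -0.804] w [0.0, 0.0, 0.0]
to board
n 11 t [0.134, 0.17, 0.07] w [0.092, -0.869, 0.176]
in
n 3 t [0.125, -0.0, 0.633] w [0.0, 0.0, 0.0]
```

Call:
play_rows --translation '[[-0.173,0.033,0.068],[-0.173,0.033,0.068],[-0.173,0.033,0.068],[-0.173,0.033,0.068],[-0.173,0.033,0.068],[-0.173,0.033,0.068],[-0.173,0.033,0.068],[-0.173,0.033,0.068]]' --twist '[[-0.094,0.87,-0.177],[-0.094,0.87,-0.177],[-0.094,0.87,-0.177],[-0.094,0.87,-0.177],[-0.094,0.87,-0.177],[-0.094,0.87,-0.177],[-0.094,0.87,-0.177],[-0.094,0.87,-0.177]]' --gripper '[0.5,0.5,0.5,0.5,0.5,0.5,0.5,0.5]'

```text
time: 14.45
tool_pos: [0.4237, 0.0987, 0.2598]
ee_rot: [-3.119, 0.249, -3.014]
wrist_force: [-1.0, -0.3, -0.5]
width: 0.0706
finger_force: 0.0
```

Call:
play_rows --translation '[[-0.173,0.033,0.068],[-0.173,0.033,0.068],[-0.173,0.033,0.068],[0,0,0],[0,0,0]]' --twist '[[-0.094,0.87,-0.177],[-0.094,0.87,-0.177],[-0.094,0.87,-0.177],[0,0,0],[0,0,0]]' --gripper '[0.5,0.5,0.5,0.5,0.5]'

```text
time: 14.95
tool_pos: [0.4441, 0.1057, 0.255]
ee_rot: [-3.141, -0.008, -2.964]
wrist_force: [-0.2, -0.3, 0.5]
width: 0.0708
finger_force: 0.0
```

```bash
python3 - <<'E'
from h import *
o=robot.get_obs();print(o['tool_pos'],o['ee_rot'])
plan((.4422,.1063,.2045),tool(0,1,.18),n=3)
E
```

```text
[0.44408022 0.10569778 0.25500994] [-3.14090861 -0.00796852 -2.96409693]
n 3 t [0.012, 0.008, 0.421] w [-0.002, -0.027, -0.008]
```

Call:
play_rows --translation '[[0.012,0.008,0.421],[0.012,0.008,0.421],[0.012,0.008,0.421],[0,0,0],[0,0,0],[0,0,0],[0,0,0],[0,0,0]]' --twist '[[0,-0.027,0],[0,-0.027,0],[0,-0.027,0],[0,0,0],[0,0,0],[0,0,0],[0,0,0],[0,0,0]]' --gripper '[0.5,0.5,0.5,0.5,-0.3,-0.3,-0.3,-0.3]'

```text
time: 15.75
tool_pos: [0.4421, 0.1065, 0.207]
ee_rot: [-3.141, 0.003, -2.963]
wrist_force: [-0.3, -0.0, 1.9]
width: 0.0497
finger_force: 30.0
```

Call:
play_rows --translation '[[0,0,-0.8],[0,0,-0.8],[0,0,-0.8],[0,0,0]]' --twist '[[0,0,0],[0,0,0],[0,0,0],[0,0,0]]' --gripper '[-0.3,-0.3,-0.3,-0.3]'

```text
time: 16.15
tool_pos: [0.4431, 0.1067, 0.3074]
ee_rot: [-3.141, 0.012, -2.963]
wrist_force: [0.8, -0.2, 0.3]
width: 0.0492
finger_force: 30.0
```

Call:
play_rows --translation '[[0.134,0.17,0.07],[0.134,0.17,0.07],[0.134,0.17,0.07],[0.134,0.17,0.07],[0.134,0.17,0.07],[0.134,0.17,0.07],[0.134,0.17,0.07],[0.134,0.17,0.07]]' --twist '[[0.092,-0.869,0.176],[0.092,-0.869,0.176],[0.092,-0.869,0.176],[0.092,-0.869,0.176],[0.092,-0.869,0.176],[0.092,-0.869,0.176],[0.092,-0.869,0.176],[0.092,-0.869,0.176]]' --gripper '[-0.3,-0.3,-0.3,-0.3,-0.3,-0.3,-0.3,-0.3]'

```text
time: 16.95
tool_pos: [0.4016, 0.1559, 0.2658]
ee_rot: [-3.115, 0.7, -3.101]
wrist_force: [0.8, -1.4, -0.8]
width: 0.0498
finger_force: 30.0
```

Call:
play_rows --translation '[[0.134,0.17,0.07],[0.134,0.17,0.07],[0.134,0.17,0.07],[0,0,0],[0,0,0]]' --twist '[[0.092,-0.869,0.176],[0.092,-0.869,0.176],[0.092,-0.869,0.176],[0,0,0],[0,0,0]]' --gripper '[-0.3,-0.3,-0.3,-0.3,-0.3]'

```text
time: 17.45
tool_pos: [0.3967, 0.1748, 0.2493]
ee_rot: [-3.135, 0.946, 3.116]
wrist_force: [0.4, 0.1, -0.7]
width: 0.0494
finger_force: 30.0
```

```bash
python3 - <<'E'
from h import *
o=robot.get_obs();print(o['tool_pos'],o['ee_rot'],o['width'])
plan(tcp(slope(.050,-.010,.005),PT,.2005),PT,n=4)
E
```

```text
[0.39666436 0.17478159 0.24930802] [-3.13520576  0.94641547  3.11626204] 0.049441312469320285
n 4 t [0.095, 0.007, 0.478] w [-0.006, -0.034, 0.007]
```

Call:
play_rows --translation '[[0.095,0.007,0.478],[0.095,0.007,0.478],[0.095,0.007,0.478],[0.095,0.007,0.478],[0,0,0],[0,0,0]]' --twist '[[0,-0.034,0],[0,-0.034,0],[0,-0.034,0],[0,-0.034,0],[0,0,0],[0,0,0]]' --gripper '[-0.3,-0.3,-0.3,-0.3,-0.3,-0.3]'

```text
time: 18.05
tool_pos: [0.4516, 0.173, 0.1962]
ee_rot: [-3.137, 0.96, 3.113]
wrist_force: [-1.3, -0.5, -1.1]
width: 0.0496
finger_force: 30.0
```

Call:
play_rows --translation '[[0.05,0,0.05],[0,0,0]]' --twist '[[0,0,0],[0,0,0]]' --gripper '[-0.3,-0.3]'

```text
time: 18.25
tool_pos: [0.4519, 0.173, 0.1954]
ee_rot: [-3.14, 0.96, 3.113]
wrist_force: [-0.3, -0.6, -0.5]
width: 0.0494
finger_force: 30.0
```

Call:
play_rows --translation '[[0.05,0,0.03],[0,0,0]]' --twist '[[0,0,0],[0,0,0]]' --gripper '[-0.3,-0.3]'

```text
time: 18.45
tool_pos: [0.4518, 0.1727, 0.1937]
ee_rot: [-3.14, 0.958, 3.113]
wrist_force: [-0.9, -0.1, -0.1]
width: 0.0495
finger_force: 30.0
```

```bash
cat >> h.py <<'E'
def where():
    o=robot.get_obs();p=np.array(o['tool_pos'])+.2005*R.from_euler('xyz',o['ee_rot']).as_matrix()[:,2]
    s,c=np.sin(np.radians(35)),np.cos(np.radians(35));d=R.from_euler('z',-SYAW).as_matrix()@(p-SO)
    print('slope coords',np.round([d[0]*s+d[2]*c,d[1],-d[0]*c+d[2]*s],4),np.round(o['wrist_force'],1),o['time'])
E
python3 -c "
from h import *
where()"
```

```text
slope coords [ 0.0515 -0.0115  0.0042] [-0.9 -0.1 -0.1] 18.45
```

Call:
play_rows --translation '[[0.1,0,0.03],[0,0,0]]' --twist '[[0,0,0],[0,0,0]]' --gripper '[-0.3,-0.3]'

```text
time: 18.65
tool_pos: [0.4508, 0.1719, 0.1911]
ee_rot: [-3.141, 0.954, 3.114]
wrist_force: [-0.1, 0.2, -0.1]
width: 0.0494
finger_force: 30.0
```

Call:
play_rows --translation '[[0.05,0,0.03],[0,0,0]]' --twist '[[0,0,0],[0,0,0]]' --gripper '[-0.3,-0.3]'

```text
time: 18.85
tool_pos: [0.451, 0.1716, 0.1899]
ee_rot: [-3.141, 0.952, 3.114]
wrist_force: [0.6, -0.2, -0.7]
width: 0.0489
finger_force: 30.0
```

Call:
play_rows --translation '[[0.03,0,0.03],[0,0,0]]' --twist '[[0,0,0],[0,0,0]]' --gripper '[-0.3,-0.3]'

```text
time: 19.05
tool_pos: [0.4516, 0.1713, 0.1892]
ee_rot: [3.142, 0.951, 3.113]
wrist_force: [-0.8, -1.0, -1.0]
width: 0.0495
finger_force: 30.0
```

```bash
python3 -c "
from h import *
where()"
```

```text
slope coords [ 0.0464 -0.0125  0.0018] [-0.8 -1.  -1. ] 19.05
```

Call:
play_rows --translation '[[0.04,0,0.05],[0,0,0]]' --twist '[[0,0,0],[0,0,0]]' --gripper '[-0.3,-0.3]'

```text
time: 19.25
tool_pos: [0.4527, 0.171, 0.1881]
ee_rot: [3.141, 0.95, 3.113]
wrist_force: [0.2, -0.0, 0.3]
width: 0.0494
finger_force: 30.0
```

Call:
play_rows --translation '[[0.04,0,0.05],[0,0,0]]' --twist '[[0,0,0],[0,0,0]]' --gripper '[-0.3,-0.3]'

```text
time: 19.45
tool_pos: [0.4536, 0.1707, 0.1874]
ee_rot: [3.14, 0.949, 3.113]
wrist_force: [-4.6, -0.2, 2.9]
width: 0.0495
finger_force: 30.0
```

```bash
python3 -c "
from h import *
where();robot.snapshot('wrist')
print([(np.round(d['centre'],3).tolist(),round(d['score'],2)) for d in robot.spot_point('plaque1','wrist')])"
```

```text
slope coords [ 0.0457 -0.0127 -0.0008] [-4.6 -0.2  2.9] 19.45
[([0.616, 0.075, 0.066], 0.61), ([0.616, 0.169, 0.065], 0.6)]
```

Call:
play_rows --translation '[[0,0,0],[0,0,0],[0,0,0],[0,0,-0.2],[0,0,-0.8],[0,0,-0.8],[0,0,-0.8]]' --twist '[[0,0,0],[0,0,0],[0,0,0],[0,0,0],[0,0,0],[0,0,0],[0,0,0]]' --gripper '[0.4,0.4,0.4,0.4,0.4,0.4,0.4]'

```text
time: 20.25
tool_pos: [0.3677, 0.1726, 0.2477]
ee_rot: [3.14, 0.946, 3.113]
wrist_force: [1.2, 0.3, 0.9]
width: 0.0659
finger_force: 0.0
```

```bash
python3 - <<'E'
from h import *
plaque(.4066,.2088,.217,.083)
for c in ('top','scene'):
  robot.snapshot(c)
  print([(np.round(d['centre'],3).tolist(),round(d['score'],2)) for d in robot.spot_point('plaque1',c)+robot.spot_point('cup0',c)])
E
```

```text
hover
n 11 t [-0.101, 0.074, 0.022] w [-0.104, 0.856, -0.205]
down
n 2 t [0.0, -0.0, 0.706] w [0.0, 0.0, 0.0]
up
n 3 t [-0.0, 0.0, -0.804] w [0.0, 0.0, 0.0]
to board
n 11 t [0.051, 0.142, 0.109] w [0.108, -0.868, 0.207]
in
n 3 t [0.125, -0.0, 0.633] w [0.0, 0.0, 0.0]
[([0.359, 0.599, 0.001], 0.71), ([0.174, 0.336, -0.0], 0.7), ([0.619, 0.17, 0.067], 0.66), ([0.618, 0.077, 0.065], 0.65), ([0.6, -0.267, 0.191], 0.28), ([0.362, -0.32, 0.024], 0.71), ([0.413, -0.463, 0.0], 0.69), ([0.398, 0.314, 0.029], 0.68), ([0.618, 0.077, 0.067], 0.19)]
[([0.407, 0.206, 0.006], 0.81), ([0.358, 0.602, 0.001], 0.7), ([0.62, 0.167, 0.068], 0.66), ([0.176, 0.334, -0.002], 0.63), ([0.613, 0.08, 0.066], 0.59), ([0.539, 0.393, -0.002], 0.58), ([0.597, -0.178, 0.181], 0.5), ([0.364, -0.318, 0.028], 0.8), ([0.597, 0.177, 0.028], 0.64), ([0.397, 0.311, 0.029], 0.56)]
```

Call:
play_rows --translation '[[-0.101,0.074,0.022],[-0.101,0.074,0.022],[-0.101,0.074,0.022],[-0.101,0.074,0.022],[-0.101,0.074,0.022],[-0.101,0.074,0.022],[-0.101,0.074,0.022],[-0.101,0.074,0.022]]' --twist '[[-0.104,0.856,-0.205],[-0.104,0.856,-0.205],[-0.104,0.856,-0.205],[-0.104,0.856,-0.205],[-0.104,0.856,-0.205],[-0.104,0.856,-0.205],[-0.104,0.856,-0.205],[-0.104,0.856,-0.205]]' --gripper '[0.5,0.5,0.5,0.5,0.5,0.5,0.5,0.5]'

```text
time: 21.35
tool_pos: [0.3981, 0.198, 0.2591]
ee_rot: [-3.117, 0.253, -2.984]
wrist_force: [0.6, -0.1, -0.1]
width: 0.0706
finger_force: 0.0
```

Call:
play_rows --translation '[[-0.101,0.074,0.022],[-0.101,0.074,0.022],[-0.101,0.074,0.022],[0,0,0],[0,0,0]]' --twist '[[-0.104,0.856,-0.205],[-0.104,0.856,-0.205],[-0.104,0.856,-0.205],[0,0,0],[0,0,0]]' --gripper '[0.5,0.5,0.5,0.5,0.5]'

```text
time: 21.85
tool_pos: [0.4085, 0.2088, 0.2585]
ee_rot: [-3.14, 0.0, -2.926]
wrist_force: [-0.6, 1.1, 0.0]
width: 0.0707
finger_force: 0.0
```

```bash
python3 - <<'E'
from h import *
o=robot.get_obs();print(o['tool_pos'],o['ee_rot'])
plan((.4066,.2088,.2035),tool(0,1,.217),n=3)
a,im=ortho('',"o2.png",.15,.5,.05,.42,.015)
rects(a,.5,.42,.001)
E
```

```text
[0.40845894 0.20877537 0.25846763] [-3.14028036e+00  1.75829472e-04 -2.92643649e+00]
n 3 t [0.015, 0.004, 0.458] w [-0.004, 0.001, -0.006]
xy 0.4064 0.2087 size mm 83 43 yaw 0.215 area 3373
xy 0.4104 0.3322 size mm 89 55 yaw 0.278 area 3743
```

Call:
play_rows --translation '[[0.015,0.004,0.458],[0.015,0.004,0.458],[0.015,0.004,0.458],[0,0,0],[0,0,0],[0,0,0],[0,0,0],[0,0,0]]' --twist '[[0,0,0],[0,0,0],[0,0,0],[0,0,0],[0,0,0],[0,0,0],[0,0,0],[0,0,0]]' --gripper '[0.5,0.5,0.5,0.5,-0.3,-0.3,-0.3,-0.3]'

```text
time: 22.7
tool_pos: [0.4061, 0.2092, 0.2053]
ee_rot: [-3.141, 0.002, -2.925]
wrist_force: [-0.2, 0.0, 0.1]
width: 0.0491
finger_force: 30.0
```

Call:
play_rows --translation '[[0,0,-0.8],[0,0,-0.8],[0,0,-0.8],[0,0,0]]' --twist '[[0,0,0],[0,0,0],[0,0,0],[0,0,0]]' --gripper '[-0.3,-0.3,-0.3,-0.3]'

```text
time: 23.1
tool_pos: [0.4072, 0.2097, 0.3061]
ee_rot: [3.141, 0.012, -2.925]
wrist_force: [1.0, -0.1, -1.5]
width: 0.0495
finger_force: 30.0
```

Call:
play_rows --translation '[[0.051,0.142,0.109],[0.051,0.142,0.109],[0.051,0.142,0.109],[0.051,0.142,0.109],[0.051,0.142,0.109],[0.051,0.142,0.109],[0.051,0.142,0.109],[0.051,0.142,0.109]]' --twist '[[0.108,-0.868,0.207],[0.108,-0.868,0.207],[0.108,-0.868,0.207],[0.108,-0.868,0.207],[0.108,-0.868,0.207],[0.108,-0.868,0.207],[0.108,-0.868,0.207],[0.108,-0.868,0.207]]' --gripper '[-0.3,-0.3,-0.3,-0.3,-0.3,-0.3,-0.3,-0.3]'

```text
time: 23.9
tool_pos: [0.3942, 0.2522, 0.2608]
ee_rot: [-3.11, 0.701, -3.086]
wrist_force: [0.7, 0.1, -0.9]
width: 0.0496
finger_force: 30.0
```

Call:
play_rows --translation '[[0.051,0.142,0.109],[0.051,0.142,0.109],[0.051,0.142,0.109],[0,0,0],[0,0,0]]' --twist '[[0.108,-0.868,0.207],[0.108,-0.868,0.207],[0.108,-0.868,0.207],[0,0,0],[0,0,0]]' --gripper '[-0.3,-0.3,-0.3,-0.3,-0.3]'

```text
time: 24.4
tool_pos: [0.3991, 0.2689, 0.2472]
ee_rot: [-3.137, 0.957, 3.115]
wrist_force: [-0.8, 0.2, 0.3]
width: 0.0498
finger_force: 30.0
```

```bash
python3 - <<'E'
from h import *
o=robot.get_obs();print(o['tool_pos'],o['ee_rot'],o['width'])
plan(tcp(slope(.050,.083,.004),PT,.2005),PT,n=4)
E
```

```text
[0.39907252 0.26887274 0.24724016] [-3.13747418  0.95683675  3.11520534] 0.04979337529175236
n 4 t [0.086, -0.0, 0.478] w [-0.003, -0.008, 0.005]
```

Call:
play_rows --translation '[[0.086,0,0.478],[0.086,0,0.478],[0.086,0,0.478],[0.086,0,0.478],[0,0,0],[0,0,0]]' --twist '[[0,-0.008,0],[0,-0.008,0],[0,-0.008,0],[0,-0.008,0],[0,0,0],[0,0,0]]' --gripper '[-0.3,-0.3,-0.3,-0.3,-0.3,-0.3]'

```text
time: 25.0
tool_pos: [0.4577, 0.2649, 0.2056]
ee_rot: [3.138, 0.943, 3.11]
wrist_force: [-0.2, -0.1, -1.1]
width: 0.05
finger_force: 30.0
```

```bash
python3 -c "
from h import *
where()"
```

```text
slope coords [0.0602 0.0813 0.0086] [-0.2 -0.1 -1.1] 25.0
```

```bash
python3 -c "
from h import *
where();print(robot.get_obs()['joint_positions']);plan(tcp(slope(.047,.083,.002),PT,.2005),PT,n=6)"
```

```text
slope coords [0.0602 0.0813 0.0086] [-0.2 -0.1 -1.1] 25.0
[ 0.54265939  0.04058206  1.97679322 -1.07665714  0.51915362 -0.19292296]
n 6 t [0.069, 0.009, 0.028] w [0.004, -0.028, -0.001]
```

```bash
cat >> h.py <<'E'
from scipy.optimize import brentq
def wrist(p,Rt,d,q23):
    tz=Rt.as_matrix()[:,2];w=np.array(p)-d*tz
    q1=np.arctan2(w[1],w[0])-np.arcsin(.0565/np.hypot(*w[:2]))
    v=(R.from_euler('z',q1)*R.from_euler('y',q23)).inv().apply(tz)
    return q1,np.arctan2(v[1],v[0]),np.arccos(v[2])
E
python3 - <<'E'
from h import *
o=robot.get_obs();q=o['joint_positions'];Rt=R.from_euler('xyz',o['ee_rot']);p=o['tool_pos']
for d in (.05,.08,.1,.12,.15): print(d,wrist(p,Rt,d,q[1]+q[2]))
print(q)
for sy in (.083,.062,.05):
  for az in (0,.03,.06,.09):
    T=tool(np.radians(55),1,SYAW+az);print(sy,az,wrist(tcp(slope(.046,sy,.0),T,.2005),T,.1,2.06))
E
```

```text
0.05 (np.float64(0.4530682662758315), np.float64(-1.039929114837239), np.float64(0.4486756352091172))
0.08 (np.float64(0.4769056661897007), np.float64(-1.051498861332147), np.float64(0.46728013060697743))
0.1 (np.float64(0.49398873655804265), np.float64(-1.0589298991066534), np.float64(0.48068535007190766))
0.12 (np.float64(0.5121116245966015), np.float64(-1.0660957984672768), np.float64(0.49496497612310286))
0.15 (np.float64(0.5414240858963387), np.float64(-1.076264539090515), np.float64(0.5181728451072688))
[ 0.54265939  0.04058206  1.97679322 -1.07665714  0.51915362 -0.19292296]
0.083 0 (np.float64(0.5028876318756882), np.float64(-1.173262873267834), np.float64(0.4682711693680417))
0.083 0.03 (np.float64(0.48871007334351096), np.float64(-1.162390205947566), np.float64(0.4323943225640954))
0.083 0.06 (np.float64(0.47405567586854336), np.float64(-1.1471538760410112), np.float64(0.3963336812740433))
0.083 0.09 (np.float64(0.45895040919030494), np.float64(-1.126205465109507), np.float64(0.36020388154604305))
0.062 0 (np.float64(0.4622402377571273), np.float64(-1.1633995916940718), np.float64(0.43525476760418624))
0.062 0.03 (np.float64(0.44733942705838314), np.float64(-1.1484435491123148), np.float64(0.3989768007871035))
0.062 0.06 (np.float64(0.43197167458057706), np.float64(-1.1278148790071163), np.float64(0.36261244228975203))
0.062 0.09 (np.float64(0.41616719743803265), np.float64(-1.0995941226308084), np.float64(0.3263197595294902))
0.05 0 (np.float64(0.43807960805794854), np.float64(-1.1559448217307928), np.float64(0.4157042376668165))
0.05 0.03 (np.float64(0.4227617801053871), np.float64(-1.138052477624285), np.float64(0.37923358230365745))
0.05 0.06 (np.float64(0.4069851845092674), np.float64(-1.1134832527626017), np.float64(0.3427520855362345))
0.05 0.09 (np.float64(0.39078265851533456), np.float64(-1.0798502225433366), np.float64(0.3064533333557984))
```

```bash
cat >> h.py <<'E'
from scipy.optimize import least_squares
D=[((.0872,1.3707),(.22864,.50011,.40363),(-3.1396,0,2.7128)),((.4371,.79355),(.57279,.39723,.47976),(-3.1407,0,1.5726)),
((-.2216,1.63165),(.39959,.10995,.41978),(3.1407,-.0018,3.1405)),((-.38124,2.24461),(.3999,.07914,.24142),(-3.14127,.95584,3.12121)),
((.04058,1.97679),(.4577,.2649,.2056),(3.138,.943,3.110))]
def rz(p,Rt):
    w=np.array(p)-.152*Rt.as_matrix()[:,2];return np.sqrt(w[0]**2+w[1]**2-.0565**2),w[2]
def fk(k,q2,q3): return np.array([k[0]+k[1]*np.sin(q2)+k[2]*np.sin(q2+q3)+k[4]*np.cos(q2+q3),k[3]+k[1]*np.cos(q2)+k[2]*np.cos(q2+q3)-k[4]*np.sin(q2+q3)])
fit=least_squares(lambda k:np.concatenate([fk(k,*d[0])-rz(d[1],R.from_euler('xyz',d[2])) for d in D]),[0,.45,.45,.2,0]);KK=fit.x
def ik(p,Rt):
    t=rz(p,Rt);s=least_squares(lambda q:fk(KK,*q)-t,[0,1.8],bounds=([-.9,.1],[2.1,2.6]))
    q2,q3=s.x;q1,q4,q5=wrist(p,Rt,.152,q2+q3)
    v=(R.from_euler('z',q1)*R.from_euler('y',q2+q3)*R.from_euler('z',q4)*R.from_euler('y',q5)).inv()*Rt
    return np.round([q1,q2,q3,q4,q5,v.as_euler('zyx')[0]],3),s.cost<1e-6
E
python3 - <<'E'
from h import *
print(KK,fit.cost); o=robot.get_obs();print(ik(o['tool_pos'],R.from_euler('xyz',o['ee_rot'])),o['joint_positions'])
for sy in (.083,.07):
 for tl in (55,50,46):
  for az in (0,.08):
    T=tool(np.radians(tl),1,SYAW+az);print(sy,tl,az,ik(tcp(slope(.046,sy,.0),T,.2005),T))
# cups
for c in ((.398,.313,.027),(.36,-.32,.027)):
  for az in (0,.2):
   for yh in (0,1):
    for tl in (40,30):
     T=tool(np.radians(tl),yh,az);print(c,az,yh,tl,ik(tcp(c,T),T))
for y in (-.268,-.174,-.076):
   for yh in (0,1):
    for tl in (0,-10):
     T=tool(np.radians(tl),yh);print(y,yh,tl,ik(tcp((.612,y,.156),T),T),ik(tcp((.55,y,.21),T),T))
E
```

```text
[-1.61238433e-04  4.48973064e-01  4.99890758e-01  1.53601479e-01
  1.01454659e-01] 4.193385003778783e-07
(array([ 0.543,  0.041,  1.977, -1.077,  0.52 ,  1.378]), np.True_) [ 0.54265939  0.04058206  1.97679322 -1.07665714  0.51915362 -0.19292296]
0.083 55 0 (array([ 0.554,  0.073,  1.996, -1.196,  0.507,  1.51 ]), np.True_)
0.083 55 0.08 (array([ 0.506,  0.043,  2.028, -1.174,  0.402,  1.418]), np.True_)
0.083 50 0 (array([ 0.531,  0.063,  1.946, -0.924,  0.535,  1.234]), np.True_)
0.083 50 0.08 (array([ 0.487,  0.035,  1.975, -0.846,  0.447,  1.086]), np.True_)
0.083 46 0 (array([ 0.511,  0.063,  1.902, -0.741,  0.581,  1.048]), np.True_)
0.083 46 0.08 (array([ 0.471,  0.037,  1.928, -0.648,  0.509,  0.885]), np.True_)
0.07 55 0 (array([ 0.528,  0.055,  2.015, -1.195,  0.485,  1.495]), np.True_)
0.07 55 0.08 (array([ 0.478,  0.025,  2.046, -1.166,  0.379,  1.395]), np.True_)
0.07 50 0 (array([ 0.505,  0.045,  1.964, -0.913,  0.516,  1.208]), np.True_)
0.07 50 0.08 (array([ 0.46 ,  0.018,  1.992, -0.824,  0.429,  1.048]), np.True_)
0.07 46 0 (array([ 0.486,  0.045,  1.92 , -0.725,  0
[... 2742 characters left out ...]
1  , -0.059,  1.779, -0.343]), np.True_) (array([-0.368,  0.275,  1.191, -0.065,  1.838, -0.38 ]), np.True_)
-0.076 0 0 (array([-0.215,  0.257,  1.311, -0.   ,  1.574,  2.926]), np.True_) (array([-0.239,  0.102,  1.383, -0.   ,  1.657,  2.902]), np.True_)
-0.076 0 -10 (array([-0.197,  0.386,  1.155, -0.035,  1.772,  2.941]), np.True_) (array([-0.217,  0.231,  1.245, -0.039,  1.836,  2.918]), np.True_)
-0.076 1 0 (array([-0.215,  0.257,  1.311,  0.   ,  1.574, -0.215]), np.True_) (array([-0.239,  0.102,  1.383,  0.   ,  1.657, -0.239]), np.True_)
-0.076 1 -10 (array([-0.197,  0.386,  1.155, -0.035,  1.772, -0.201]), np.True_) (array([-0.217,  0.231,  1.245, -0.039,  1.836, -0.224]), np.True_)
```

```bash
python3 - <<'E'
from h import *
T=tool(np.radians(50),1,SYAW+.02)
a=plan(tcp(slope(.051,.083,.009),T,.2005),T,n=3)
print(ik(*a))
a=plan(tcp(slope(.046,.083,.006),T,.2005),T,n=3,p0=a[0],R0=a[1])
E
```

```text
n 3 t [-0.042, -0.008, 0.001] w [-0.045, 0.235, -0.044]
(array([ 0.526,  0.033,  1.954, -0.883,  0.53 ,  1.174]), np.True_)
n 3 t [0.039, 0.0, 0.029] w [0.0, 0.0, 0.0]
```

Call:
play_rows --translation '[[-0.042,-0.008,0],[-0.042,-0.008,0],[-0.042,-0.008,0],[0,0,0],[0.05,0,0.03],[0.05,0,0.03],[0,0,0]]' --twist '[[-0.045,0.235,-0.044],[-0.045,0.235,-0.044],[-0.045,0.235,-0.044],[0,0,0],[0,0,0],[0,0,0],[0,0,0]]' --gripper '[-0.3,-0.3,-0.3,-0.3,-0.3,-0.3,-0.3]'

```text
time: 25.7
tool_pos: [0.4611, 0.2649, 0.208]
ee_rot: [3.139, 0.88, 3.132]
wrist_force: [2.8, -0.8, 5.7]
width: 0.0498
finger_force: 30.0
```

```bash
python3 -c "
from h import *
where();print(robot.get_obs()['joint_positions'],robot.get_obs()['ee_rot'])"
```

```text
slope coords [0.0514 0.0847 0.0078] [ 2.8 -0.8  5.7] 25.7
[ 0.52650765  0.03713557  1.95630259 -0.90314373  0.52190623 -0.3768261 ] [3.13927434 0.88010344 3.13235571]
```

```bash
python3 - <<'E'
from h import *
for tl in (52,53):
  for az in (0.03,.06):
    T=tool(np.radians(tl),1,SYAW+az);print(tl,az,ik(tcp(slope(.046,.083,.0),T,.2005),T))
T=tool(np.radians(52.3),1,SYAW+.05)
a=plan(tcp(slope(.059,.083,.008),T,.2005),T,n=2)
a=plan(tcp(slope(.057,.083,.002),T,.2005),T,n=2,p0=a[0],R0=a[1])
a=plan(tcp(slope(.047,.083,.001),T,.2005),T,n=4,p0=a[0],R0=a[1])
E
```

```text
52 0.03 (array([ 0.524,  0.054,  1.978, -1.01 ,  0.484,  1.296]), np.True_)
52 0.06 (array([ 0.506,  0.043,  1.99 , -0.987,  0.448,  1.246]), np.True_)
53 0.03 (array([ 0.528,  0.056,  1.989, -1.069,  0.477,  1.355]), np.True_)
53 0.06 (array([ 0.51 ,  0.045,  2.   , -1.05 ,  0.44 ,  1.31 ]), np.True_)
n 2 t [-0.013, -0.074, -0.009] w [-0.103, -0.163, -0.091]
n 2 t [0.021, -0.002, 0.076] w [0.0, 0.0, 0.0]
n 4 t [0.062, 0.002, 0.009] w [0.0, 0.0, 0.0]
```

Call:
play_rows --translation '[[-0.013,-0.074,-0.009],[-0.013,-0.074,-0.009],[0,0,0],[0.021,0,0.076],[0.021,0,0.076],[0,0,0]]' --twist '[[-0.103,-0.163,-0.091],[-0.103,-0.163,-0.091],[0,0,0],[0,0,0],[0,0,0],[0,0,0]]' --gripper '[-0.3,-0.3,-0.3,-0.3,-0.3,-0.3]'

```text
time: 26.3
tool_pos: [0.4637, 0.2583, 0.2003]
ee_rot: [-3.138, 0.905, -3.121]
wrist_force: [-0.5, 0.0, -1.2]
width: 0.0496
finger_force: 30.0
```

```bash
python3 -c "
from h import *
where();print(robot.get_obs()['joint_positions'],robot.get_obs()['ee_rot'])"
```

```text
slope coords [0.0515 0.0819 0.0008] [-0.5  0.  -1.2] 26.3
[ 0.50729961  0.04226369  1.9767761  -0.96538627  0.46699537 -0.34332599] [-3.13845574  0.90475007 -3.12051876]
```

Call:
play_rows --translation '[[0.05,0,0.02],[0,0,0]]' --twist '[[0,0,0],[0,0,0]]' --gripper '[-0.3,-0.3]'

```text
time: 26.5
tool_pos: [0.4631, 0.2585, 0.1989]
ee_rot: [-3.139, 0.906, -3.121]
wrist_force: [-0.6, 0.2, 0.4]
width: 0.0502
finger_force: 30.0
```

Call:
play_rows --translation '[[0.05,0,0.04],[0,0,0]]' --twist '[[0,0,0],[0,0,0]]' --gripper '[-0.3,-0.3]'

```text
time: 26.7
tool_pos: [0.4635, 0.2586, 0.1973]
ee_rot: [-3.14, 0.908, -3.121]
wrist_force: [-3.1, -0.3, 3.7]
width: 0.0498
finger_force: 30.0
```

```bash
python3 -c "
from h import *
where()
im=snap('wrist','w4.png')
cv2.imwrite('pics/w4c.png',cv2.resize(im[90:300,170:450],None,fx=2.5,fy=2.5))"
```

```text
slope coords [ 0.0496  0.0823 -0.0007] [-3.1 -0.3  3.7] 26.7
```

View pics/w4c.png

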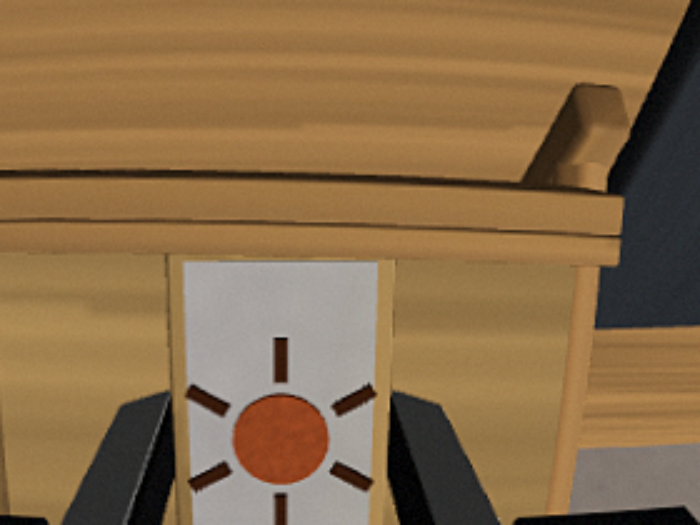

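The plaque's lower rim still shows above the lip at crop (280,257), so it is a few mm high and only touching the board. I'll lower further.

Call:
play_rows --translation '[[0.06,0,-0.02],[0,0,0]]' --twist '[[0,0,0],[0,0,0]]' --gripper '[-0.3,-0.3]'

```text
time: 26.95
tool_pos: [0.4607, 0.2584, 0.1947]
ee_rot: [-3.14, 0.905, -3.121]
wrist_force: [-1.7, -0.2, 1.3]
width: 0.0497
finger_force: 30.0
```

Call:
play_rows --translation '[[0.06,0,0],[0,0,0]]' --twist '[[0,0,0],[0,0,0]]' --gripper '[-0.3,-0.3]'

```text
time: 27.15
tool_pos: [0.4602, 0.2584, 0.1942]
ee_rot: [-3.14, 0.908, -3.122]
wrist_force: [2.7, -1.1, 4.2]
width: 0.0497
finger_force: 30.0
```

```bash
python3 -c "
from h import *
where()"
```

```text
slope coords [0.0452 0.082  0.0002] [ 2.7 -1.1  4.2] 27.15
```

Call:
play_rows --translation '[[0,0,0.06],[0,0,0],[0,0,0],[0,0,0],[0,0,0]]' --twist '[[0,0,0],[0,0,0],[0,0,0],[0,0,0],[0,0,0]]' --gripper '[-0.3,-0.3,0.4,0.4,0.4]'

```text
time: 27.65
tool_pos: [0.4608, 0.2581, 0.1903]
ee_rot: [-3.138, 0.903, -3.12]
wrist_force: [-0.6, -0.8, 1.2]
width: 0.0656
finger_force: 0.0
```

Call:
play_rows --translation '[[0,0,-0.2],[0,0,-0.8],[0,0,-0.8],[0,0,-0.8],[0,0,0]]' --twist '[[0,0,0],[0,0,0],[0,0,0],[0,0,0],[0,0,0]]' --gripper '[0.4,0.4,0.4,0.4,0.4]'

```text
time: 28.15
tool_pos: [0.3781, 0.2574, 0.2587]
ee_rot: [3.138, 0.91, -3.123]
wrist_force: [0.1, -0.7, 1.0]
width: 0.0659
finger_force: 0.0
```

```bash
python3 - <<'E'
from h import *
o=robot.get_obs();print(o['tool_pos'],o['ee_rot'],o['joint_positions'])
im=snap('wrist','w5.png')
print([(np.round(d['centre'],3).tolist(),round(d['score'],2)) for d in robot.spot_point('plaque1','wrist')+robot.spot_point('lever_knob','wrist')])
T=tool(0);plan((.32,.28,.40),T)
E
```

```text
[0.37809037 0.25744251 0.25866382] [ 3.13801914  0.9103615  -3.12341175] [ 0.62140274 -0.20393857  2.06766627 -0.83998694  0.64062343 -0.44193969]
[([0.622, 0.262, 0.066], 0.86), ([0.618, 0.076, 0.066], 0.78), ([0.618, 0.167, 0.066], 0.56), ([0.488, 0.386, 0.168], 0.7)]
n 11 t [-0.038, 0.055, -0.365] w [0.007, 0.823, 0.017]
```

View pics/w5.png

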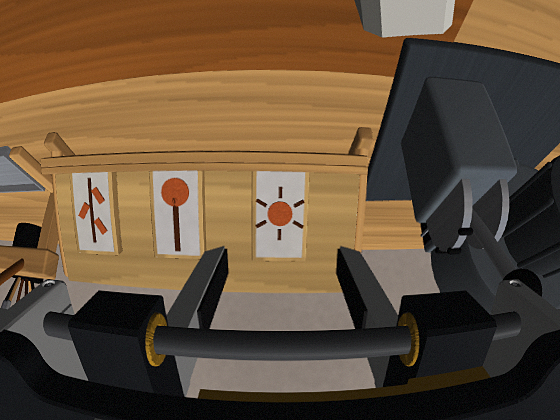

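All three plaques stand on the ledge, at (92,212), (177,212) and (281,214), and the lever is still off. Now the left cup.

Call:
play_rows --translation '[[-0.038,0.055,-0.365],[-0.038,0.055,-0.365],[-0.038,0.055,-0.365],[-0.038,0.055,-0.365],[-0.038,0.055,-0.365],[-0.038,0.055,-0.365],[-0.038,0.055,-0.365],[-0.038,0.055,-0.365]]' --twist '[[0,0.823,0.017],[0,0.823,0.017],[0,0.823,0.017],[0,0.823,0.017],[0,0.823,0.017],[0,0.823,0.017],[0,0.823,0.017],[0,0.823,0.017]]' --gripper '[0.6,0.6,0.6,0.6,0.6,0.6,0.6,0.6]'

```text
time: 29.1
tool_pos: [0.3232, 0.2734, 0.3554]
ee_rot: [3.137, 0.242, -3.136]
wrist_force: [1.1, 0.8, 0.8]
width: 0.0756
finger_force: 0.0
```

Call:
play_rows --translation '[[-0.038,0.055,-0.365],[-0.038,0.055,-0.365],[-0.038,0.055,-0.365],[0,0,0],[0,0,0]]' --twist '[[0,0.823,0.017],[0,0.823,0.017],[0,0.823,0.017],[0,0,0],[0,0,0]]' --gripper '[0.6,0.6,0.6,0.6,0.6]'

```text
time: 29.6
tool_pos: [0.3209, 0.2796, 0.3987]
ee_rot: [3.137, 0.0, -3.141]
wrist_force: [0.8, -0.0, -0.1]
width: 0.0751
finger_force: 0.0
```

```bash
python3 - <<'E'
from h import *
o=robot.get_obs();print(o['tool_pos'],o['ee_rot'],o['time'])
a,im=ortho('',"o3.png",.25,.5,.22,.42,.051,.0005)
hsv=cv2.cvtColor(a,cv2.COLOR_BGR2HSV)
rects(a,.5,.42,.0005)
cv2.imwrite('pics/o3.png',cv2.resize(a,None,fx=1.2,fy=1.2))
for n in ('cup0','cup0_floor'): print([(np.round(d['centre'],3).tolist(),round(d['score'],2)) for d in robot.spot_point(n,'wrist')])
print([(np.round(d['centre'],3).tolist(),round(d['score'],2)) for d in robot.recognise('cup0','wrist')])
E
```

```text
[0.32089545 0.27961441 0.39872144] [ 3.13671762e+00  4.03387441e-04 -3.14056432e+00] 29.6
xy 0.3986 0.3144 size mm 79 47 yaw 0.278 area 3089
[([0.399, 0.316, 0.027], 0.94)]
[([0.37, 0.302, 0.03], 0.9)]
[([0.386, 0.309, 0.053], 0.65)]
```

View pics/o3.png

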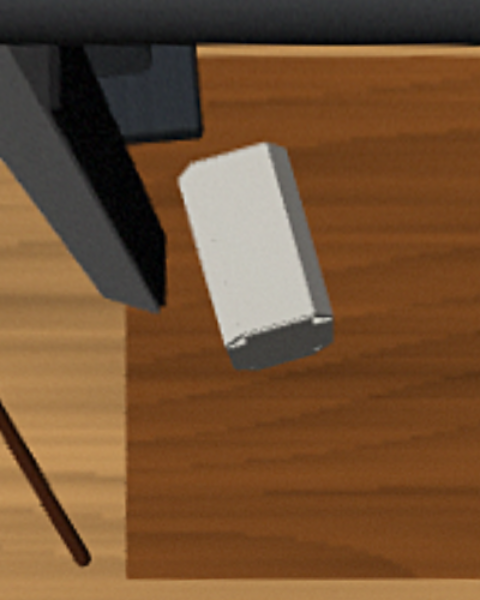

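The cup lies with its closed end's top edge through (270,330) and its mouth's top edge through (224,161), so the yaw is about 0.265.

```bash
cat >> h.py <<'E'
C40,S40=np.cos(np.radians(40)),np.sin(np.radians(40))
def cup_pick(c,yaw,yh,back=.008):
    T=tool(np.radians(40),yh,yaw);ax=np.array([np.cos(yaw),np.sin(yaw),0])
    g=np.array([*c,.027])-back*ax
    print('pre');a=plan(tcp(g,T,.25),T);print(ik(*a))
    print('in');a=plan(tcp(g,T,.179),T,p0=a[0],R0=a[1],n=4);print(ik(*a))
    print('up');plan(a[0]+[0,0,.15],T,p0=a[0],R0=a[1])
def hang(tip,s,off,yh,ry,back=.008):
    "cup origin s along the peg past tip, off below the peg axis"
    Rz=R.from_euler('z',ry).as_matrix();u=Rz@[C40,0,-S40];d=Rz@[-S40,0,-C40]
    g=np.array(tip)+s*u+off*d-back*u
    return tcp(g,tool(0,yh,ry)),tool(0,yh,ry)
E
python3 - <<'E'
from h import *
cup_pick((.398,.3165),.265,1)
for c in ('top','scene'):
  robot.snapshot(c)
  print([(np.round(d['centre'],4).tolist(),round(d['score'],2)) for i in range(3) for d in robot.spot_point(f'peg{i}_tip',c)[:1]+robot.spot_point('peg_rack',c)[:1]])
E
```

```text
pre
n 8 t [0.431, -0.01, 0.467] w [-0.108, -0.867, -0.317]
(array([ 0.852, -0.402,  2.245, -0.539,  0.765,  0.879]), np.True_)
in
n 4 t [0.0, 0.0, 0.444] w [0.0, 0.0, 0.0]
(array([ 0.771, -0.201,  2.232, -0.62 ,  0.566,  0.944]), np.True_)
up
n 5 t [-0.482, 0.0, -0.575] w [0.0, 0.0, 0.0]
[([0.5961, -0.2652, 0.1864], 0.64), ([0.6567, -0.172, 0.0021], 0.74), ([0.5934, -0.1759, 0.1854], 0.91), ([0.6567, -0.172, 0.0021], 0.74), ([0.6003, -0.077, 0.1838], 0.71), ([0.6567, -0.172, 0.0021], 0.74)]
[([0.5964, -0.2712, 0.1837], 0.94), ([0.5369, 0.3934, 0.0003], 0.68), ([0.5991, -0.1759, 0.1841], 0.67), ([0.5369, 0.3934, 0.0003], 0.68), ([0.6006, -0.0763, 0.1899], 0.94), ([0.5369, 0.3934, 0.0003], 0.68)]
```

Call:
play_rows --translation '[[0.431,-0.01,0.467],[0.431,-0.01,0.467],[0.431,-0.01,0.467],[0.431,-0.01,0.467],[0.431,-0.01,0.467],[0.431,-0.01,0.467],[0.431,-0.01,0.467],[0.431,-0.01,0.467]]' --twist '[[-0.108,-0.867,-0.317],[-0.108,-0.867,-0.317],[-0.108,-0.867,-0.317],[-0.108,-0.867,-0.317],[-0.108,-0.867,-0.317],[-0.108,-0.867,-0.317],[-0.108,-0.867,-0.317],[-0.108,-0.867,-0.317]]' --gripper '[0.6,0.6,0.6,0.6,0.6,0.6,0.6,0.6]'

```text
time: 31.3
tool_pos: [0.235, 0.2728, 0.2193]
ee_rot: [3.14, 0.703, -2.876]
wrist_force: [0.7, -0.9, 0.0]
width: 0.0755
finger_force: 0.0
```

Call:
play_rows --translation '[[0,0,0],[0,0,0]]' --twist '[[0,0,0],[0,0,0]]' --gripper '[0.6,0.6]'

```text
time: 31.5
tool_pos: [0.2355, 0.2729, 0.22]
ee_rot: [3.141, 0.697, -2.877]
wrist_force: [1.2, 0.4, 0.6]
width: 0.0753
finger_force: 0.0
```

```bash
python3 - <<'E'
from h import *
o=robot.get_obs();print(o['tool_pos'],o['ee_rot'],o['joint_positions'])
T=tool(np.radians(40),1,.265);g=np.array([.398-.008*np.cos(.265),.3165-.008*np.sin(.265),.028])
plan(tcp(g,T,.179),T,n=4)
robot.snapshot('wrist');print([(np.round(d['centre'],4).tolist(),round(d['score'],2)) for d in robot.spot_point('cup0','wrist')])
E
```

```text
[0.2355202  0.27287715 0.21998845] [ 3.14083886  0.69741581 -2.8773175 ] [ 0.85079376 -0.40227455  2.24159725 -0.53625071  0.76771722 -0.69572164]
n 4 t [0.004, -0.003, 0.444] w [0.001, -0.002, -0.001]
[([0.3984, 0.3157, 0.0269], 0.72)]
```

Call:
play_rows --translation '[[0,0,0.444],[0,0,0.444],[0,0,0.444],[0,0,0.444],[0,0,0],[0,0,0],[0,0,0],[0,0,0]]' --twist '[[0,0,0],[0,0,0],[0,0,0],[0,0,0],[0,0,0],[0,0,0],[0,0,0],[0,0,0]]' --gripper '[0.6,0.6,0.6,0.6,0.6,-0.3,-0.3,-0.3]'

```text
time: 32.4
tool_pos: [0.2798, 0.2851, 0.1666]
ee_rot: [3.139, 0.701, -2.878]
wrist_force: [-0.1, -0.8, 0.2]
width: 0.0544
finger_force: 0.7
```

Call:
play_rows --translation '[[0,0,0],[0,0,0]]' --twist '[[0,0,0],[0,0,0]]' --gripper '[-0.3,-0.3]'

```text
time: 32.6
tool_pos: [0.2798, 0.285, 0.1664]
ee_rot: [3.14, 0.701, -2.877]
wrist_force: [-3.9, -3.0, 6.9]
width: 0.0479
finger_force: 30.0
```

```bash
python3 - <<'E'
from h import *
o=robot.get_obs();p=np.array(o['tool_pos']);R0=R.from_euler('xyz',o['ee_rot']);print(p,o['ee_rot'],o['width'],p+.18*R0.as_matrix()[:,2])
print('up');a=plan(p+[-.0,0,.16],R0)
tip=(.600,-.078,.186)
P,T=hang(tip,-.0525,.006,1,-.02)
print('over');b=plan((.42,.05,.40),T,p0=a[0],R0=R0);print(ik(*b))
print('pre');b=plan(P,T,p0=b[0],R0=b[1]);print(P,ik(*b))
P,T=hang(tip,.031,.006,1,-.02)
print('ins');plan(P,T,p0=b[0],R0=b[1]);print(P,ik(P,T))
E
```

```text
[0.27975958 0.28495824 0.16639265] [ 3.1402848   0.70093879 -2.87735344] 0.04791924664654495 [0.39175712 0.31550484 0.0288301 ]
up
n 5 t [-0.516, 0.001, -0.611] w [0.0, 0.0, 0.0]
over
n 8 t [-0.409, -0.783, -0.099] w [0.126, 0.87, 0.341]
(array([-0.015, -0.2  ,  1.652,  0.   ,  1.689,  0.005]), np.True_)
pre
n 6 t [-0.551, -0.518, -0.001] w [0.0, 0.0, 0.0]
[ 0.54980763 -0.07699602  0.40029238] (array([-0.241,  0.1  ,  1.365,  0.   ,  1.677, -0.221]), np.True_)
ins
n 3 t [-0.533, 0.0, 0.447] w [0.0, 0.0, 0.0]
[ 0.61375954 -0.07827523  0.34661962] (array([-0.218,  0.257,  1.289,  0.   ,  1.595, -0.198]), np.True_)
```

Call:
play_rows --translation '[[-0.516,0,-0.611],[-0.516,0,-0.611],[-0.516,0,-0.611],[-0.516,0,-0.611],[-0.516,0,-0.611],[0,0,0]]' --twist '[[0,0,0],[0,0,0],[0,0,0],[0,0,0],[0,0,0],[0,0,0]]' --gripper '[-0.3,-0.3,-0.3,-0.3,-0.3,-0.3]'

```text
time: 33.2
tool_pos: [0.2807, 0.2857, 0.331]
ee_rot: [3.133, 0.709, -2.881]
wrist_force: [1.4, 0.0, 0.5]
width: 0.0477
finger_force: 30.0
```

Call:
play_rows --translation '[[-0.409,-0.783,-0.099],[-0.409,-0.783,-0.099],[-0.409,-0.783,-0.099],[-0.409,-0.783,-0.099],[-0.409,-0.783,-0.099],[-0.409,-0.783,-0.099],[-0.409,-0.783,-0.099],[-0.409,-0.783,-0.099]]' --twist '[[0.126,0.87,0.341],[0.126,0.87,0.341],[0.126,0.87,0.341],[0.126,0.87,0.341],[0.126,0.87,0.341],[0.126,0.87,0.341],[0.126,0.87,0.341],[0.126,0.87,0.341]]' --gripper '[-0.3,-0.3,-0.3,-0.3,-0.3,-0.3,-0.3,-0.3]'

```text
time: 34.0
tool_pos: [0.4209, 0.0485, 0.3975]
ee_rot: [-3.141, -0.007, 3.119]
wrist_force: [-0.2, -0.5, -1.6]
width: 0.0481
finger_force: 30.0
```

Call:
play_rows --translation '[[0,0,0],[0,0,0]]' --twist '[[0,0,0],[0,0,0]]' --gripper '[-0.3,-0.3]'

```text
time: 34.2
tool_pos: [0.4208, 0.0496, 0.397]
ee_rot: [3.142, -0.004, 3.12]
wrist_force: [-0.1, 0.5, -1.6]
width: 0.0478
finger_force: 30.0
```

```bash
python3 - <<'E'
from h import *
o=robot.get_obs();print(o['tool_pos'],o['ee_rot'],o['width'])
robot.snapshot('wrist');print([(np.round(d['centre'],4).tolist(),round(d['score'],2)) for n in('cup0','cup0_floor','peg1_tip','peg2_tip') for d in robot.spot_point(n,'wrist')])
tip=(.600,-.078,.186)
P,T=hang(tip,-.0525,.006,1,-.02,.0065)
b=plan(P,T)
print(tcp(o['tool_pos'],R.from_euler('xyz',o['ee_rot']),-.18))
E
```

```text
[0.4207852  0.04959309 0.39697315] [ 3.14151336 -0.00445024  3.11995346] 0.047766210952569256
[([0.4223, 0.0484, 0.2129], 0.77), ([0.3638, -0.3199, 0.026], 0.65), ([0.3968, 0.0503, 0.2374], 0.64)]
n 6 t [-0.556, -0.523, -0.004] w [-0.001, -0.003, 0.003]
[0.41998465 0.04962469 0.21697494]
```

Call:
play_rows --translation '[[-0.556,-0.523,0],[-0.556,-0.523,0],[-0.556,-0.523,0],[-0.556,-0.523,0],[-0.556,-0.523,0],[-0.556,-0.523,0],[0,0,0],[0,0,0]]' --twist '[[0,0,0],[0,0,0],[0,0,0],[0,0,0],[0,0,0],[0,0,0],[0,0,0],[0,0,0]]' --gripper '[-0.3,-0.3,-0.3,-0.3,-0.3,-0.3,-0.3,-0.3]'

```text
time: 35.25
tool_pos: [0.5514, -0.0777, 0.3984]
ee_rot: [3.142, -0.003, 3.122]
wrist_force: [-0.2, 0.8, -1.6]
width: 0.0479
finger_force: 30.0
```

```bash
python3 - <<'E'
from h import *
o=robot.get_obs();print(o['tool_pos'],o['ee_rot'],o['width'])
for c in ('wrist','top','scene'):
  im=robot.snapshot(c);print(c,[(n,np.round(d['centre'],4).tolist(),round(d['score'],2)) for n in('cup0','cup0_floor','peg2_tip') for d in robot.spot_point(n,c)])
cv2.imwrite('pics/s5.png',cv2.resize(im[220:370,200:370,::-1],None,fx=4,fy=4,interpolation=cv2.INTER_CUBIC))
tip=(.600,-.078,.186)
P,T=hang(tip,-.0525,.006,1,-.02,.0065);plan(P,T)
P,T=hang(tip,.030,.006,1,-.02,.0065);plan(P,T,n=5)
E
```

```text
[ 0.55136562 -0.07765847  0.39836391] [ 3.14150299e+00 -2.60279209e-03  3.12213042e+00] 0.0478521881670054
wrist [('cup0', [0.3643, -0.3167, 0.0272], 0.85), ('cup0', [0.5534, -0.0811, 0.2119], 0.83), ('cup0', [0.6634, -0.1778, 0.0027], 0.67), ('cup0', [0.6164, 0.1694, 0.068], 0.63), ('cup0_floor', [0.5301, -0.0781, 0.2389], 0.78)]
top [('cup0', [0.363, -0.3177, 0.0251], 0.76), ('cup0', [0.5518, -0.0767, 0.2132], 0.67), ('cup0', [0.618, 0.17, 0.0669], 0.58), ('cup0_floor', [0.5269, -0.0748, 0.2355], 0.51), ('cup0_floor', [0.4121, -0.2054, 0.0029], 0.48), ('peg2_tip', [0.6032, -0.0754, 0.1861], 0.86)]
scene [('cup0', [0.3629, -0.318, 0.029], 0.77), ('cup0', [0.5527, -0.0791, 0.2139], 0.69), ('cup0', [0.5979, -0.0772, 0.1904], 0.43), ('cup0_floor', [0.5264, -0.0768, 0.2355], 0.96), ('cup0_floor', [0.519, -0.4558, -0.0003], 0.57)]
n 1 t [0.01, 0.028, -0.012] w [-0.006, -0.015, 0.001]
n 5 t [-0.314, 0.006, 0.262] w [-0.001, -0.003, 0.0]
```

View pics/s5.png

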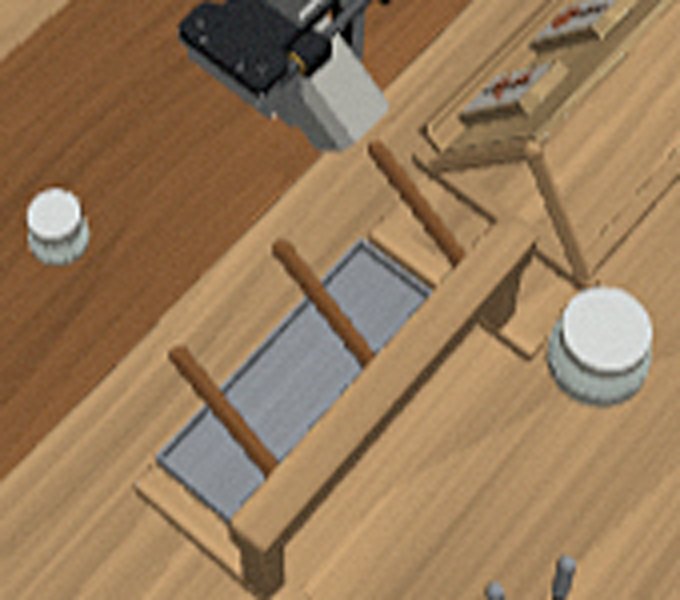

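The cup lines up just short of peg 2's tip (crop (375,148)). Inserting.

Call:
play_rows --translation '[[-0.314,0.02,0.262],[-0.314,0.02,0.262],[0,0,0]]' --twist '[[0,0,0],[0,0,0],[0,0,0]]' --gripper '[-0.3,-0.3,-0.3]'

```text
time: 36.15
tool_pos: [0.5776, -0.0771, 0.3745]
ee_rot: [3.141, -0.006, 3.122]
wrist_force: [-0.7, 0.8, -1.5]
width: 0.048
finger_force: 30.0
```

Call:
play_rows --translation '[[-0.314,0,0.262],[-0.314,0,0.262],[0,0,0]]' --twist '[[0,0,0],[0,0,0],[0,0,0]]' --gripper '[-0.3,-0.3,-0.3]'

```text
time: 36.45
tool_pos: [0.6022, -0.0777, 0.3542]
ee_rot: [3.141, -0.006, 3.122]
wrist_force: [-0.4, 0.1, -1.1]
width: 0.0478
finger_force: 30.0
```

```bash
cat >> h.py <<'E'
def pegw(tip,back,ry=-.02):
    o=robot.get_obs();R0=R.from_euler('xyz',o['ee_rot'])
    d=R.from_euler('z',-ry).as_matrix()@(tcp(o['tool_pos'],R0,-.18)-tip)
    print('s',round(d@[C40,0,-S40]+back,4),'off',round(d@[-S40,0,-C40],4),'y',round(d[1],4),np.round(o['wrist_force'],1),o['time'])
E
python3 - <<'E'
from h import *
pegw((.600,-.078,.186),.0065)
E
```

```text
s 0.0149 off 0.0083 y 0.0004 [-0.4  0.1 -1.1] 36.45
```

Call:
play_rows --translation '[[-0.15,0,0.13],[-0.12,0,0.1],[0,0,0]]' --twist '[[0,0,0],[0,0,0],[0,0,0]]' --gripper '[-0.3,-0.3,-0.3]'

```text
time: 36.75
tool_pos: [0.6126, -0.0779, 0.347]
ee_rot: [-3.141, -0.002, 3.122]
wrist_force: [-1.0, 0.6, -1.1]
width: 0.0475
finger_force: 30.0
```

Call:
play_rows --translation '[[0.06,0,0.08],[0,0,0]]' --twist '[[0,0,0],[0,0,0]]' --gripper '[-0.3,-0.3]'

```text
time: 36.95
tool_pos: [0.6095, -0.0778, 0.3442]
ee_rot: [-3.141, -0.002, 3.122]
wrist_force: [0.5, 0.3, -1.1]
width: 0.0477
finger_force: 30.0
```

```bash
python3 - <<'E'
from h import *
pegw((.600,-.078,.186),.0065)
E
```

```text
s 0.0275 off 0.0108 y 0.0003 [ 0.5  0.3 -1.1] 36.95
```

Call:
play_rows --translation '[[-0.04,0,0.1],[0,0,0]]' --twist '[[0,0,0],[0,0,0]]' --gripper '[-0.3,-0.3]'

```text
time: 37.15
tool_pos: [0.6113, -0.0779, 0.3405]
ee_rot: [-3.141, -0.002, 3.121]
wrist_force: [-1.5, 0.1, 0.0]
width: 0.048
finger_force: 30.0
```

Call:
play_rows --translation '[[-0.04,0,0.06],[0,0,0]]' --twist '[[0,0,0],[0,0,0]]' --gripper '[-0.3,-0.3]'

```text
time: 37.35
tool_pos: [0.6121, -0.0779, 0.34]
ee_rot: [-3.141, -0.005, 3.121]
wrist_force: [-8.7, 1.0, 8.4]
width: 0.0476
finger_force: 30.0
```

```bash
python3 - <<'E'
from h import *
pegw((.600,-.078,.186),.0065)
E
```

```text
s 0.0318 off 0.0127 y 0.0001 [-8.7  1.   8.4] 37.35
```

Call:
play_rows --translation '[[0.02,0,0],[0,0,0],[0,0,0],[0,0,0]]' --twist '[[0,0,0],[0,0,0],[0,0,0],[0,0,0]]' --gripper '[-0.3,0.5,0.5,0.5]'

```text
time: 37.75
tool_pos: [0.6125, -0.0779, 0.3375]
ee_rot: [-3.141, -0.002, 3.122]
wrist_force: [0.3, -0.5, 0.1]
width: 0.0682
finger_force: 0.0
```

Call:
play_rows --translation '[[0,0,-0.4],[0,0,-0.8],[0,0,-0.8],[0,0,0]]' --twist '[[0,0,0],[0,0,0],[0,0,0],[0,0,0]]' --gripper '[0.5,0.5,0.5,0.5]'

```text
time: 38.15
tool_pos: [0.613, -0.0779, 0.4237]
ee_rot: [-3.139, 0.009, 3.122]
wrist_force: [0.3, 0.2, 1.1]
width: 0.0703
finger_force: 0.0
```

```bash
python3 - <<'E'
from h import *
for c in ('wrist','top','scene'):
  im=robot.snapshot(c);print(c,[(n,np.round(d['centre'],4).tolist(),round(d['score'],2)) for n in('cup0','cup0_floor','lever_knob') for d in robot.spot_point(n,c)[:3]])
T=tool(0,0,0);o=robot.get_obs();print(o['tool_pos'],o['joint_positions'])
a=plan((.32,-.30,.40),T);print(ik(*a))
E
```

```text
wrist [('cup0', [0.3644, -0.3207, 0.0291], 0.97), ('cup0', [0.6144, -0.0803, 0.1525], 0.85), ('cup0', [0.6247, 0.261, 0.0654], 0.61), ('lever_knob', [0.6634, -0.1793, -0.0018], 0.39)]
top [('cup0', [0.6137, -0.0783, 0.1556], 0.69), ('cup0', [0.3634, -0.3199, 0.0252], 0.66), ('cup0', [0.5196, -0.4603, -0.0011], 0.33), ('cup0_floor', [0.59, -0.0778, 0.1755], 0.58), ('cup0_floor', [0.5359, 0.3943, 0.0005], 0.3), ('lever_knob', [0.4867, 0.3916, 0.17], 0.66), ('lever_knob', [0.5208, -0.4591, -0.0027], 0.31)]
scene [('cup0', [0.3642, -0.314, 0.0327], 0.76), ('cup0', [0.5964, 0.1794, 0.0286], 0.73), ('cup0', [0.6119, -0.078, 0.1564], 0.67), ('cup0_floor', [0.5894, -0.0746, 0.1734], 0.63), ('lever_knob', [0.4872, 0.3883, 0.1701], 0.66), ('lever_knob', [0.6195, 0.2591, 0.0671], 0.49), ('lever_knob', [0.5923, -0.0756, 0.1734], 0.31)]
[ 0.6125194  -0.0778668   0.41746271] [-2.18017675e-01  2.37764159e-01  1.17359056e+00 -9.29187000e-04
  1.73247917e+00 -1.76897970e+00]
n 35 t [-0.236, -0.334, 0.013] w [-0.001, 0.0, 0.892]
(array([-0.882, -0.163,  1.621, -0.   ,  1.683,  2.259]), np.True_)
```

Cup 1 hangs home on peg 2. Next I'll move aside and turn the tool half round for the right cup.

Call:
play_rows --translation '[[0.675,-0.63,0],[0.675,-0.63,0],[0.675,-0.63,0],[0.675,-0.63,0],[0.675,-0.63,0],[0.675,-0.63,0],[0.675,-0.63,0]]' --twist '[[0,0,0],[0,0,0],[0,0,0],[0,0,0],[0,0,0],[0,0,0],[0,0,0]]' --gripper '[0.6,0.6,0.6,0.6,0.6,0.6,0.6]'

```text
time: 39.45
tool_pos: [0.4187, -0.2511, 0.4186]
ee_rot: [-3.14, -0.001, 3.122]
wrist_force: [-0.3, -0.3, -0.0]
width: 0.0752
finger_force: 0.0
```

Call:
play_rows --translation '[[0,0,0],[0,0,0],[0,0,0],[0,0,0],[0,0,0],[0,0,0],[0,0,0],[0,0,0]]' --twist '[[0,0,1],[0,0,1],[0,0,1],[0,0,1],[0,0,1],[0,0,1],[0,0,1],[0,0,1]]' --gripper '[0.6,0.6,0.6,0.6,0.6,0.6,0.6,0.6]'

```text
time: 40.25
tool_pos: [0.4199, -0.2504, 0.4185]
ee_rot: [-3.14, -0.0, 2.317]
wrist_force: [0.1, -0.0, 0.2]
width: 0.0753
finger_force: 0.0
```

Call:
play_rows --translation '[[0,0,0],[0,0,0],[0,0,0],[0,0,0],[0,0,0],[0,0,0],[0,0,0],[0,0,0]]' --twist '[[0,0,1],[0,0,1],[0,0,1],[0,0,1],[0,0,1],[0,0,1],[0,0,1],[0,0,1]]' --gripper '[0.6,0.6,0.6,0.6,0.6,0.6,0.6,0.6]'

```text
time: 41.05
tool_pos: [0.4199, -0.2504, 0.4185]
ee_rot: [-3.14, 0.001, 1.517]
wrist_force: [-0.4, -0.1, 0.1]
width: 0.0749
finger_force: 0.0
```

Call:
play_rows --translation '[[0,0,0],[0,0,0],[0,0,0],[0,0,0],[0,0,0],[0,0,0],[0,0,0],[0,0,0]]' --twist '[[0,0,1],[0,0,1],[0,0,1],[0,0,1],[0,0,1],[0,0,1],[0,0,1],[0,0,1]]' --gripper '[0.6,0.6,0.6,0.6,0.6,0.6,0.6,0.6]'

```text
time: 41.85
tool_pos: [0.4199, -0.2504, 0.4185]
ee_rot: [-3.141, 0.002, 0.717]
wrist_force: [-0.1, -0.8, -0.0]
width: 0.0754
finger_force: 0.0
```

Call:
play_rows --translation '[[0,0,0],[0,0,0],[0,0,0],[0,0,0],[0,0,0],[0,0,0]]' --twist '[[0,0,1],[0,0,1],[0,0,1],[0,0,1],[0,0,1],[0,0,0]]' --gripper '[0.6,0.6,0.6,0.6,0.6,0.6]'

```text
time: 42.45
tool_pos: [0.42, -0.2504, 0.4185]
ee_rot: [3.141, 0.002, 0.222]
wrist_force: [0.6, 0.4, 0.2]
width: 0.075
finger_force: 0.0
```

```bash
python3 - <<'E'
from h import *
o=robot.get_obs();print(o['tool_pos'],o['ee_rot'],o['time'],o['joint_positions'])
a,im=ortho('',"o4.png",.25,.5,-.42,-.18,.051,.0005)
rects(a,.5,-.18,.0005)
for n in ('cup0','cup0_floor'): print([(np.round(d['centre'],3).tolist(),round(d['score'],2)) for d in robot.spot_point(n,'wrist')])
E
```

```text
[ 0.41996487 -0.25041366  0.41847535] [3.14114544e+00 1.56560622e-03 2.21766175e-01] 42.45 [-6.53227442e-01 -5.14698470e-02  1.48447502e+00 -1.50271097e-03
  1.70924762e+00  6.95595462e-01]
xy 0.3685 -0.3142 size mm 88 50 yaw 0.227 area 3881
xy 0.4168 -0.2069 size mm 40 47 yaw -0.266 area 1497
[([0.365, -0.316, 0.026], 0.81)]
[]
```

View pics/o4.png

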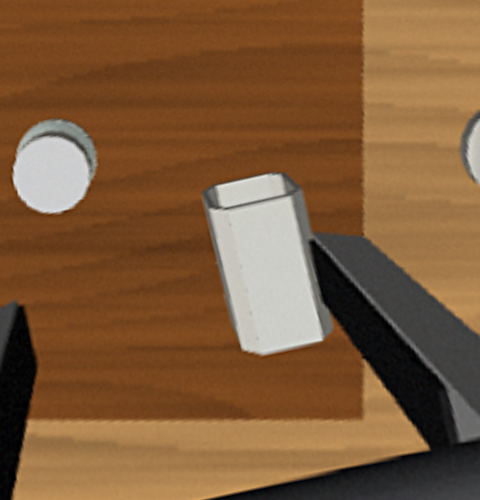

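Cup's mouth edge mid is at (254,201) and its closed end mid at (292,348), giving a centre of about (0.3635,-0.317) and a yaw of about 0.23.

```bash
python3 - <<'E'
from h import *
cup_pick((.3635,-.317),.232,0)
E
```

```text
pre
n 9 t [-0.817, 0.148, 0.334] w [0.004, 0.778, -0.009]
(array([-1.446, -0.106,  2.023,  0.71 ,  1.374,  1.265]), np.True_)
in
n 4 t [-0.0, 0.0, 0.444] w [0.0, 0.0, 0.0]
(array([-1.33 , -0.006,  2.06 ,  0.76 ,  1.201,  1.252]), np.True_)
up
n 5 t [0.482, 0.0, -0.575] w [0.0, 0.0, 0.0]
```

Call:
play_rows --translation '[[-0.817,0.148,0.334],[-0.817,0.148,0.334],[-0.817,0.148,0.334],[-0.817,0.148,0.334],[-0.817,0.148,0.334],[-0.817,0.148,0.334],[-0.817,0.148,0.334],[-0.817,0.148,0.334]]' --twist '[[0,0.778,-0.009],[0,0.778,-0.009],[0,0.778,-0.009],[0,0.778,-0.009],[0,0.778,-0.009],[0,0.778,-0.009],[0,0.778,-0.009],[0,0.778,-0.009]]' --gripper '[0.6,0.6,0.6,0.6,0.6,0.6,0.6,0.6]'

```text
time: 43.4
tool_pos: [0.2152, -0.3461, 0.2481]
ee_rot: [3.134, -0.623, 0.233]
wrist_force: [-0.4, -0.5, -0.8]
width: 0.0751
finger_force: 0.0
```

Call:
play_rows --translation '[[-0.817,0.148,0.334],[0,0,0],[0,0,0]]' --twist '[[0,0.778,-0.009],[0,0,0],[0,0,0]]' --gripper '[0.6,0.6,0.6]'

```text
time: 43.7
tool_pos: [0.1992, -0.3559, 0.2185]
ee_rot: [3.139, -0.698, 0.229]
wrist_force: [0.4, 0.1, -0.1]
width: 0.0753
finger_force: 0.0
```

```bash
python3 - <<'E'
from h import *
o=robot.get_obs();print(o['tool_pos'],o['ee_rot'],o['joint_positions'])
robot.snapshot('wrist');print([(np.round(d['centre'],4).tolist(),round(d['score'],2)) for n in ('cup0','cup0_floor') for d in robot.spot_point(n,'wrist')])
T=tool(np.radians(40),0,.232);g=np.array([.3635-.008*np.cos(.232),-.317-.008*np.sin(.232),.028])
plan(tcp(g,T,.179),T,n=4)
E
```

```text
[ 0.19916472 -0.35594782  0.21849596] [ 3.13937494 -0.69807197  0.22947848] [-1.44632384 -0.10726971  2.02470514  0.7108523   1.3704782  -0.30456736]
[([0.3655, -0.3206, 0.0277], 0.79), ([0.3649, -0.3209, 0.0289], 0.27)]
n 4 t [-0.007, -0.005, 0.444] w [0.015, 0.001, 0.009]
```

Call:
play_rows --translation '[[0,0,0.444],[0,0,0.444],[0,0,0.444],[0,0,0.444],[0,0,0],[0,0,0],[0,0,0],[0,0,0]]' --twist '[[0,0,0],[0,0,0],[0,0,0],[0,0,0],[0,0,0],[0,0,0],[0,0,0],[0,0,0]]' --gripper '[0.6,0.6,0.6,0.6,0.6,-0.3,-0.3,-0.3]'

```text
time: 44.65
tool_pos: [0.2438, -0.3461, 0.1651]
ee_rot: [3.135, -0.698, 0.233]
wrist_force: [1.0, 1.0, -0.4]
width: 0.0546
finger_force: 0.0
```

Call:
play_rows --translation '[[0,0,0],[0,0,0]]' --twist '[[0,0,0],[0,0,0]]' --gripper '[-0.3,-0.3]'

```text
time: 44.85
tool_pos: [0.2437, -0.3459, 0.1647]
ee_rot: [3.137, -0.699, 0.232]
wrist_force: [-2.6, 0.4, 3.8]
width: 0.0477
finger_force: 30.0
```

```bash
python3 - <<'E'
from h import *
o=robot.get_obs();p=np.array(o['tool_pos']);R0=R.from_euler('xyz',o['ee_rot']);print(p,o['ee_rot'],o['width'],p+.18*R0.as_matrix()[:,2])
print('up');a=plan(p+[0,0,.16],R0)
tip=(.596,-.268,.186)
P,T=hang(tip,-.0525,.006,0,-.02)
print('over');b=plan((.46,-.268,.42),T,p0=a[0],R0=R0);print(ik(*b))
print('pre');b=plan(P,T,p0=b[0],R0=b[1]);print(P,ik(*b))
P,T=hang(tip,.031,.006,0,-.02);print(P,ik(P,T))
E
```

```text
[ 0.2436624  -0.34592033  0.16473015] [ 3.13652225 -0.69890481  0.23203264] 0.047735328139844296 [ 0.35657561 -0.32017804  0.02693341]
up
n 5 t [0.515, 0.003, -0.612] w [0.0, 0.0, 0.0]
over
n 8 t [0.777, -0.168, -0.004] w [-0.104, -0.87, 0.3]
(array([-0.634,  0.045,  1.384, -0.   ,  1.712,  2.528]), np.True_)
pre
n 3 t [0.715, -0.023, 0.164] w [0.0, 0.0, 0.0]
[ 0.54580763 -0.26699602  0.40029238] (array([-0.548,  0.217,  1.232, -0.   ,  1.693,  2.614]), np.True_)
[ 0.60975954 -0.26827523  0.34661962] (array([-0.499,  0.363,  1.155, -0.   ,  1.624,  2.662]), np.True_)
```

Call:
play_rows --translation '[[0.515,0,-0.612],[0.515,0,-0.612],[0.515,0,-0.612],[0.515,0,-0.612],[0.515,0,-0.612],[0,0,0]]' --twist '[[0,0,0],[0,0,0],[0,0,0],[0,0,0],[0,0,0],[0,0,0]]' --gripper '[-0.3,-0.3,-0.3,-0.3,-0.3,-0.3]'

```text
time: 45.45
tool_pos: [0.2441, -0.3461, 0.3287]
ee_rot: [3.125, -0.699, 0.239]
wrist_force: [-0.1, -1.2, -1.4]
width: 0.0482
finger_force: 30.0
```

Call:
play_rows --translation '[[0.777,-0.168,0],[0.777,-0.168,0],[0.777,-0.168,0],[0.777,-0.168,0],[0.777,-0.168,0],[0.777,-0.168,0],[0.777,-0.168,0],[0.777,-0.168,0]]' --twist '[[-0.104,-0.87,0.3],[-0.104,-0.87,0.3],[-0.104,-0.87,0.3],[-0.104,-0.87,0.3],[-0.104,-0.87,0.3],[-0.104,-0.87,0.3],[-0.104,-0.87,0.3],[-0.104,-0.87,0.3]]' --gripper '[-0.3,-0.3,-0.3,-0.3,-0.3,-0.3,-0.3,-0.3]'

```text
time: 46.25
tool_pos: [0.4618, -0.2666, 0.4167]
ee_rot: [-3.141, 0.006, -0.02]
wrist_force: [-0.6, -0.2, -0.7]
width: 0.0477
finger_force: 30.0
```

Call:
play_rows --translation '[[0,0,0],[0,0,0]]' --twist '[[0,0,0],[0,0,0]]' --gripper '[-0.3,-0.3]'

```text
time: 46.45
tool_pos: [0.4613, -0.2671, 0.4153]
ee_rot: [-3.138, 0.004, -0.018]
wrist_force: [-0.3, -0.9, -1.4]
width: 0.048
finger_force: 30.0
```

```bash
python3 - <<'E'
from h import *
o=robot.get_obs();print(o['tool_pos'],o['ee_rot'],o['width'])
tip=(.596,-.268,.186)
P,T=hang(tip,-.0525,.006,0,-.02);plan(P,T,n=4)
print(tcp(o['tool_pos'],R.from_euler('xyz',o['ee_rot']),-.18))
for c in ('top','scene'): robot.snapshot(c);print([(np.round(d['centre'],4).tolist(),round(d['score'],2)) for n in('cup0','cup0_floor') for d in robot.spot_point(n,c)])
E
```

```text
[ 0.46125254 -0.267098    0.4153168 ] [-3.13826469  0.00429569 -0.0176864 ] 0.04800323112470667
n 4 t [0.529, -0.01, 0.093] w [-0.008, 0.011, 0.006]
[ 0.46049004 -0.26648539  0.23531945]
[([0.466, -0.2719, 0.2292], 0.46), ([0.5898, -0.0786, 0.1775], 0.8)]
[([0.4656, -0.2659, 0.2331], 0.87), ([0.6127, -0.0796, 0.1569], 0.69), ([0.5371, 0.3921, 0.0044], 0.54), ([0.5883, -0.0762, 0.1725], 0.58)]
```

Now to the pre-insert pose, then in.

Call:
play_rows --translation '[[0.529,-0.01,0.093],[0.529,-0.01,0.093],[0.529,-0.01,0.093],[0.529,-0.01,0.093],[0,0,0],[0,0,0]]' --twist '[[0,0.011,0],[0,0.011,0],[0,0.011,0],[0,0.011,0],[0,0,0],[0,0,0]]' --gripper '[-0.3,-0.3,-0.3,-0.3,-0.3,-0.3]'

```text
time: 47.35
tool_pos: [0.5448, -0.2676, 0.4029]
ee_rot: [-3.141, -0.003, -0.02]
wrist_force: [-0.1, -0.7, -0.8]
width: 0.0477
finger_force: 30.0
```

```bash
python3 - <<'E'
from h import *
tip=(.596,-.268,.186)
pegw(tip,.008)
P,T=hang(tip,.028,.006,0,-.02);plan(P,T,n=6)
for c in ('top','scene'): robot.snapshot(c);print([(n,np.round(d['centre'],4).tolist(),round(d['score'],2)) for n in('cup0','peg0_tip') for d in robot.spot_point(n,c)[:2]])
E
```

```text
s -0.0546 off 0.0043 y -0.0004 [-0.1 -0.7 -0.8] 47.35
n 6 t [0.261, -0.002, 0.227] w [-0.002, -0.004, -0.0]
[('cup0', [0.547, -0.269, 0.2147], 0.58), ('cup0', [0.614, -0.0758, 0.1572], 0.54), ('peg0_tip', [0.598, -0.2665, 0.1853], 0.73)]
[('cup0', [0.6126, -0.0806, 0.1567], 0.66), ('cup0', [0.5528, -0.2668, 0.2217], 0.63), ('peg0_tip', [0.595, -0.2687, 0.1836], 0.81), ('peg0_tip', [0.5908, -0.0756, 0.1727], 0.29)]
```

Call:
play_rows --translation '[[0.261,0,0.227],[0.261,0,0.227],[0,0,0]]' --twist '[[0,0,0],[0,0,0],[0,0,0]]' --gripper '[-0.3,-0.3,-0.3]'

```text
time: 47.95
tool_pos: [0.5673, -0.2674, 0.3817]
ee_rot: [-3.138, 0.0, -0.019]
wrist_force: [0.5, -0.0, -1.4]
width: 0.0478
finger_force: 30.0
```

Call:
play_rows --translation '[[0.261,0,0.227],[0.261,0,0.227],[0,0,0]]' --twist '[[0,0,0],[0,0,0],[0,0,0]]' --gripper '[-0.3,-0.3,-0.3]'

```text
time: 48.25
tool_pos: [0.5883, -0.2678, 0.3639]
ee_rot: [-3.139, -0.0, -0.019]
wrist_force: [-0.3, 1.6, -1.6]
width: 0.0481
finger_force: 30.0
```

Call:
play_rows --translation '[[0.261,0,0.227],[0.15,0,0.14],[0,0,0]]' --twist '[[0,0,0],[0,0,0],[0,0,0]]' --gripper '[-0.3,-0.3,-0.3]'

```text
time: 48.55
tool_pos: [0.6043, -0.2683, 0.3504]
ee_rot: [-3.139, -0.001, -0.019]
wrist_force: [0.0, 0.3, -1.3]
width: 0.0477
finger_force: 30.0
```

```bash
python3 - <<'E'
from h import *
pegw((.596,-.268,.186),.008)
E
```

```text
s 0.0246 off 0.0064 y 0.0003 [ 0.   0.3 -1.3] 48.55
```

Call:
play_rows --translation '[[0,0,0.1],[0,0,0.05],[0,0,0]]' --twist '[[0,0,0],[0,0,0],[0,0,0]]' --gripper '[-0.3,-0.3,-0.3]'

```text
time: 48.85
tool_pos: [0.6035, -0.2685, 0.3461]
ee_rot: [-3.141, -0.003, -0.02]
wrist_force: [1.0, -0.2, -0.8]
width: 0.0477
finger_force: 30.0
```

Call:
play_rows --translation '[[0.02,0,0.04],[0,0,0]]' --twist '[[0,0,0],[0,0,0]]' --gripper '[-0.3,-0.3]'

```text
time: 49.05
tool_pos: [0.6045, -0.2685, 0.3448]
ee_rot: [-3.141, -0.004, -0.02]
wrist_force: [-0.6, -0.1, -1.3]
width: 0.0479
finger_force: 30.0
```

```bash
python3 - <<'E'
from h import *
pegw((.596,-.268,.186),.008)
E
```

```text
s 0.0286 off 0.0104 y -0.0002 [-0.6 -0.1 -1.3] 49.05
```

Call:
play_rows --translation '[[0.04,0,0.08],[0,0,0]]' --twist '[[0,0,0],[0,0,0]]' --gripper '[-0.3,-0.3]'

```text
time: 49.25
tool_pos: [0.6062, -0.2684, 0.3409]
ee_rot: [-3.14, -0.003, -0.02]
wrist_force: [-0.4, 0.9, -1.5]
width: 0.0479
finger_force: 30.0
```

Call:
play_rows --translation '[[0.03,0,0.05],[0,0,0]]' --twist '[[0,0,0],[0,0,0]]' --gripper '[-0.3,-0.3]'

```text
time: 49.45
tool_pos: [0.6074, -0.2684, 0.339]
ee_rot: [-3.14, -0.003, -0.02]
wrist_force: [-0.3, -0.2, -0.1]
width: 0.0478
finger_force: 30.0
```

```bash
python3 - <<'E'
from h import *
pegw((.596,-.268,.186),.008)
E
```

```text
s 0.0345 off 0.013 y -0.0 [-0.3 -0.2 -0.1] 49.45
```

Call:
play_rows --translation '[[0.02,0,0.04],[0,0,0]]' --twist '[[0,0,0],[0,0,0]]' --gripper '[-0.3,-0.3]'

```text
time: 49.65
tool_pos: [0.6083, -0.2685, 0.3378]
ee_rot: [-3.141, -0.004, -0.02]
wrist_force: [0.8, 0.2, -1.1]
width: 0.0475
finger_force: 30.0
```

Call:
play_rows --translation '[[0,0,0],[0,0,0],[0,0,0],[0,0,0]]' --twist '[[0,0,0],[0,0,0],[0,0,0],[0,0,0]]' --gripper '[0.5,0.5,0.5,0.5]'

```text
time: 50.05
tool_pos: [0.6081, -0.2685, 0.3381]
ee_rot: [-3.141, -0.004, -0.02]
wrist_force: [-0.6, -1.2, 0.7]
width: 0.0701
finger_force: 0.0
```

Call:
play_rows --translation '[[0,0,-0.4],[0,0,-0.8],[0,0,-0.8],[0,0,-0.6],[0,0,0]]' --twist '[[0,0,0],[0,0,0],[0,0,0],[0,0,0],[0,0,0]]' --gripper '[0.5,0.5,0.5,0.5,0.5]'

```text
time: 50.55
tool_pos: [0.6077, -0.2685, 0.4475]
ee_rot: [3.138, -0.012, -0.02]
wrist_force: [-0.6, -0.4, 0.0]
width: 0.0708
finger_force: 0.0
```

```bash
python3 - <<'E'
from h import *
o=robot.get_obs();print(o['tool_pos'],o['joint_positions'])
for c in ('wrist','top','scene'):
  im=robot.snapshot(c);print(c,[(n,np.round(d['centre'],4).tolist(),round(d['score'],2)) for n in('cup0','cup0_floor','plaque0','lever_knob') for d in robot.spot_point(n,c)[:4]])
cv2.imwrite('pics/s6.png',cv2.resize(im[150:350,220:420,::-1],None,fx=3,fy=3,interpolation=cv2.INTER_CUBIC))
for az in (np.pi/2,-np.pi/2):
  T=R.from_euler('xyz',[np.pi,0,az])
  print(ik((.487,.3905,.365),T))
E
```

```text
[ 0.60769341 -0.26851836  0.44745869] [-0.50190677  0.34236632  0.98381602  0.00243577  1.80297985  1.08926331]
wrist [('cup0', [0.6138, -0.0794, 0.1528], 0.6), ('cup0', [0.6134, -0.2691, 0.1545], 0.55), ('cup0_floor', [0.586, -0.0775, 0.1771], 0.65), ('cup0_floor', [0.6136, -0.0773, 0.1534], 0.58), ('plaque0', [0.6133, 0.0739, 0.0655], 0.83)]
top [('cup0', [0.6127, -0.0796, 0.1553], 0.89), ('cup0', [0.5961, -0.174, 0.1884], 0.73), ('cup0', [0.6115, -0.2705, 0.1487], 0.58), ('cup0_floor', [0.5874, -0.0802, 0.1764], 0.62), ('plaque0', [0.1716, 0.3351, 0.0006], 0.7), ('plaque0', [0.6183, 0.259, 0.0661], 0.6), ('plaque0', [0.3563, 0.6001, 0.0002], 0.57), ('plaque0', [0.618, 0.1675, 0.0676], 0.55), ('lever_knob', [0.4895, 0.3907, 0.1685], 0.54), ('lever_knob', [0.6152, -0.0779, 0.1548], 0.35)]
scene [('cup0', [0.6131, -0.0822, 0.1569], 0.9), ('cup0', [0.6138, -0.2706, 0.1564], 0.68), ('cup0_floor', [0.5885, -0.0747, 0.1737], 0.87), ('plaque0', [0.6136, 0.0807, 0.0666], 0.78), ('plaque0', [0.358, 0.6017, -0.0027], 0.68), ('plaque0', [0.6166, 0.2592, 0.0666], 0.66), ('plaque0', [0.6207, 0.1646, 0.0683], 0.63), ('lever_knob', [0.4889, 0.3895, 0.1715], 0.68)]
(array([ 0.585,  0.263,  1.246, -0.   ,  1.633,  2.156]), np.True_)
(array([ 0.585,  0.263,  1.246,  0.   ,  1.633, -0.986]), np.True_)
```

View pics/s6.png

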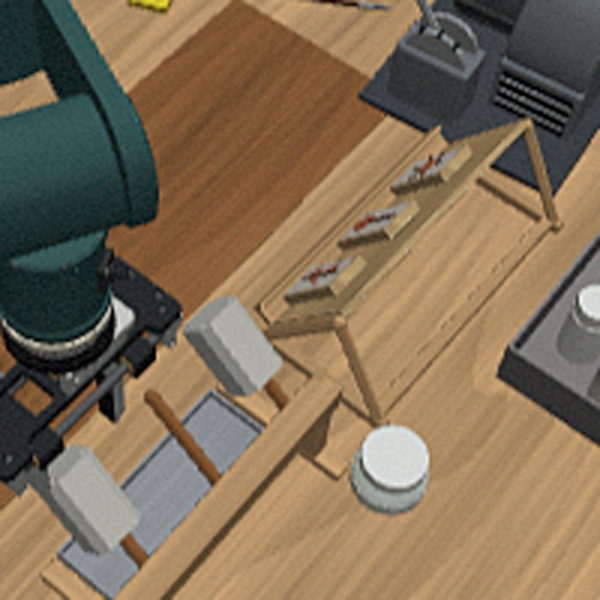

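Both cups hang home with their mouths toward the beam, at (235,345) and (92,500). The plaques stand on the ledge and the lever is still leaning off. Now set it upright.

```bash
python3 - <<'E'
from h import *
T=R.from_euler('xyz',[np.pi,0,np.pi/2])
a=plan((.488,.390,.48),T,n=20)
E
```

```text
n 20 t [0.492, -0.791, -0.047] w [0.001, -0.002, -0.795]
```

Call:
play_rows --translation '[[0.492,-0.791,-0.047],[0.492,-0.791,-0.047],[0.492,-0.791,-0.047],[0.492,-0.791,-0.047],[0.492,-0.791,-0.047],[0.492,-0.791,-0.047],[0.492,-0.791,-0.047],[0.492,-0.791,-0.047]]' --twist '[[0,0,-0.795],[0,0,-0.795],[0,0,-0.795],[0,0,-0.795],[0,0,-0.795],[0,0,-0.795],[0,0,-0.795],[0,0,-0.795]]' --gripper '[0,0,0,0,0,0,0,0]'

```text
time: 52.1
tool_pos: [0.6941, 0.0132, 0.4573]
ee_rot: [3.14, -0.003, 0.619]
wrist_force: [-0.2, 0.0, 1.1]
width: 0.0468
finger_force: 0.0
```

Call:
play_rows --translation '[[0.492,-0.791,-0.047],[0.492,-0.791,-0.047],[0.492,-0.791,-0.047],[0.492,-0.791,-0.047],[0.492,-0.791,-0.047],[0.492,-0.791,-0.047],[0.492,-0.791,-0.047],[0.492,-0.791,-0.047]]' --twist '[[0,0,-0.795],[0,0,-0.795],[0,0,-0.795],[0,0,-0.795],[0,0,-0.795],[0,0,-0.795],[0,0,-0.795],[0,0,-0.795]]' --gripper '[0,0,0,0,0,0,0,0]'

```text
time: 52.9
tool_pos: [0.5958, 0.2896, 0.4723]
ee_rot: [3.139, -0.002, 1.256]
wrist_force: [0.7, 0.6, -0.5]
width: 0.0471
finger_force: 0.0
```

Call:
play_rows --translation '[[0.492,-0.791,-0.047],[0.492,-0.791,-0.047],[0.492,-0.791,-0.047],[0.492,-0.791,-0.047],[0,0,0],[0,0,0]]' --twist '[[0,0,-0.795],[0,0,-0.795],[0,0,-0.795],[0,0,-0.795],[0,0,0],[0,0,0]]' --gripper '[0,0,0,0,0,0]'

```text
time: 53.5
tool_pos: [0.4878, 0.3905, 0.4801]
ee_rot: [3.137, -0.001, 1.571]
wrist_force: [0.5, 0.1, -0.3]
width: 0.0469
finger_force: 0.0
```

```bash
python3 - <<'E'
from h import *
o=robot.get_obs();print(o['tool_pos'],o['ee_rot'],o['width'])
robot.snapshot('wrist');print([(n,np.round(d['centre'],4).tolist(),round(d['score'],2)) for n in('lever_knob',) for d in robot.spot_point(n,'wrist')[:4]])
plan((.488,.390,.363),R.from_euler('xyz',[np.pi,0,np.pi/2]),n=4)
E
```

```text
[0.48784634 0.39050732 0.48014173] [ 3.13684040e+00 -9.26848016e-04  1.57116903e+00] 0.04685714617333202
[('lever_knob', [0.4907, 0.3871, 0.1685], 0.6)]
n 4 t [0.003, -0.009, 0.728] w [0.01, -0.001, -0.005]
```

Call:
play_rows --translation '[[0,0,0.728],[0,0,0.728],[0,0,0.728],[0,0,0.728],[0,0,0],[0,0,0]]' --twist '[[0,0,0],[0,0,0],[0,0,0],[0,0,0],[0,0,0],[0,0,0]]' --gripper '[0,0,0,0,-0.32,-0.32]'

```text
time: 54.2
tool_pos: [0.4898, 0.3894, 0.3628]
ee_rot: [3.139, 0.0, 1.568]
wrist_force: [-0.5, 0.0, 1.3]
width: 0.0348
finger_force: 0.0
```

Call:
play_rows --translation '[[0,0.25,0],[0,0.25,0],[0,0.25,0],[0,0.25,0],[0,0.25,0],[0,0,0],[0,0,0]]' --twist '[[0,0,0],[0,0,0],[0,0,0],[0,0,0],[0,0,0],[0,0,0],[0,0,0]]' --gripper '[-0.32,-0.32,-0.32,-0.32,-0.32,-0.32,-0.32]'

```text
time: 54.9
tool_pos: [0.5398, 0.3898, 0.3627]
ee_rot: [3.137, -0.0, 1.569]
wrist_force: [-1.1, 0.5, -0.3]
width: 0.0322
finger_force: 0.0
```

```bash
python3 - <<'E'
from h import *
for c in ('wrist','top','scene'):
  robot.snapshot(c);print([(np.round(d['centre'],4).tolist(),round(d['score'],2)) for d in robot.spot_point('lever_knob',c)[:2]])
E
```

```text
[([0.5449, 0.3909, 0.1836], 0.69), ([0.3456, 0.4421, -0.0022], 0.6)]
[([0.5336, 0.3919, 0.0013], 0.24)]
[([0.538, 0.3933, 0.1835], 0.48)]
```

Call:
play_rows --translation '[[0,-0.08,0],[0,-0.07,0],[0,0,0],[0,0.05,0],[0,0,0]]' --twist '[[0,0,0],[0,0,0],[0,0,0],[0,0,0],[0,0,0]]' --gripper '[-0.32,-0.32,-0.32,-0.1,0]'

```text
time: 55.7
tool_pos: [0.5349, 0.3902, 0.3632]
ee_rot: [3.139, -0.001, 1.57]
wrist_force: [0.0, -0.2, 0.5]
width: 0.0443
finger_force: 0.0
```

Call:
play_rows --translation '[[0,0,-0.5],[0,0,-0.8],[0,0,-0.8],[0,0,-0.8],[0,0,0]]' --twist '[[0,0,0],[0,0,0],[0,0,0],[0,0,0],[0,0,0]]' --gripper '[0,0,0,0,0]'

```text
time: 56.2
tool_pos: [0.534, 0.3899, 0.4859]
ee_rot: [3.129, -0.007, 1.57]
wrist_force: [-1.0, 0.4, 0.3]
width: 0.0471
finger_force: 0.0
```

```bash
python3 - <<'E'
from h import *
o=robot.get_obs();print(o['tool_pos'],o['time'])
for c in ('wrist','top','scene'):
  im=robot.snapshot(c);print(c,[(n,np.round(d['centre'],4).tolist(),round(d['score'],2)) for n in('cup0','plaque0','lever_knob','blower') for d in robot.spot_point(n,c)[:6]])
cv2.imwrite('pics/s7.png',cv2.resize(im[100:360,220:460,::-1],None,fx=2.3,fy=2.3,interpolation=cv2.INTER_CUBIC))
E
```

```text
[0.53400452 0.38990027 0.4859493 ] 56.2
wrist [('plaque0', [0.1722, 0.3351, 0.0024], 0.91), ('plaque0', [0.6147, 0.1693, 0.0672], 0.89), ('plaque0', [0.6152, 0.0768, 0.0623], 0.79), ('lever_knob', [0.3436, 0.4411, 0.0014], 0.62), ('lever_knob', [0.5383, 0.3921, 0.1825], 0.57), ('blower', [0.5361, 0.3871, 0.001], 0.88), ('blower', [0.6187, 0.1683, 0.07], 0.41)]
top [('cup0', [0.6142, -0.2696, 0.1478], 0.93), ('cup0', [0.6121, -0.0749, 0.1559], 0.66), ('plaque0', [0.6183, 0.2587, 0.0668], 0.86), ('plaque0', [0.358, 0.601, -0.0002], 0.84), ('plaque0', [0.6164, 0.0776, 0.0668], 0.79), ('plaque0', [0.6204, 0.1712, 0.0703], 0.62), ('blower', [0.5335, 0.3924, 0.0024], 0.65)]
scene [('cup0', [0.6177, -0.2688, 0.1528], 0.94), ('cup0', [0.6126, -0.0816, 0.1558], 0.83), ('cup0', [0.5435, 0.3947, 0.0004], 0.5), ('plaque0', [0.1742, 0.3328, 0.0019], 0.83), ('plaque0', [0.3533, 0.6051, -0.0019], 0.72), ('plaque0', [0.6105, 0.0769, 0.0659], 0.49), ('plaque0', [0.6185, 0.1676, 0.0672], 0.48), ('plaque0', [0.6182, 0.2578, 0.0674], 0.45), ('plaque0', [0.6619, -0.1731, 0.0021], 0.39), ('lever_knob', [0.5346, 0.3956, 0.1854], 0.39), ('blower', [0.5408, 0.3944, 0.0001], 0.89)]
```

View pics/s7.png

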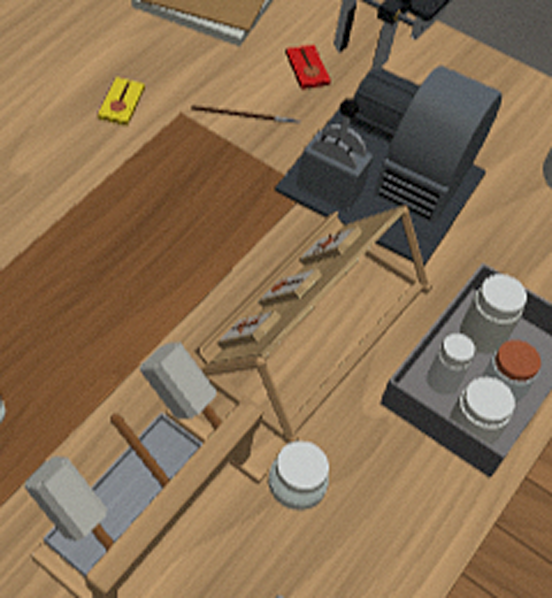

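The picture shows the lever upright at (348,106), three plaques on the ledge and two cups home. Handing in.

```bash
python3 -c "
from h import *
print(robot.close_job())"
```

```text
the job is handed in; nothing more can be done
None
```

The job is handed in (the hand-in gave no verdict): blower off first, all three plaques on the drying board's ledge, both cups hung home on pegs, then the lever set upright to half speed.

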